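# Blend a small test melt in the hand mixer

## Robot

A 7-joint arm with a two-finger parallel gripper is mounted at the origin on the work surface. World frame = base frame: x ahead of the robot, y to its left, z up, the work surface at z = 0. Lengths are in m, angles in rad, forces in N, time in s.
With the tool pointing down it reaches from about 0.4 to 0.85 m from the base axis. Payload 4.5 kg.
Tool frame: the origin (TCP) lies midway between the tips of the shut fingers; the grasp point (between the pads) lies 19 mm behind it; z points along the fingers, y is the direction in which the jaws open and shut (so a half turn about z gives the same grasp; the last joint's range is limited). The gripper opens to 88 mm and grips with 3 to 60 N. Pads are 18 mm wide; open, the fingers measure 123 mm over their backs; the gripper's body (75 mm by 187 mm) begins 45 mm behind the grasp point.
Start: joints at [1.232, 0.689, -0.195, 1.565, 0.157, 0.902, -0.215], TCP at [0.228, -0.582, 0.239] pointing down, gripper open.
Joint ranges: [-3.01, 3.01], [-0.46, 2.08], [-1.47, 1.51], [0.13, 2.56], [-1, 4.14], [0.04, 2.09], [-2.66, 2.66]. Speed limits (rad/s): [2.57, 2.57, 3.14, 3.14, 3.14, 3.14, 3.14].

## Interface

Orientations are given as a unit quaternion [x, y, z, w].
In Python, from bench import r, cams, masks_of gives the robot as it stands.
- The arm moves only by the shell command python3 -m jog 'ROWS' [OPENING] [FORCE]. ROWS is JSON, a list of rows, each a list of 6 numbers: the shift along the tool's x, y, z scaled (see below), then the turn, a rotation vector about the tool's x, y, z scaled (see below). A call has 1 to 12 rows; each row shifts and turns the pose as measured when the row begins, along the tool's axes as they then stand; what a row does not reach is not made up. The controller multiplies each number of a shift by 0.02 m and each number of a turn by 10 degrees. A row lasts 1/8 s, in which the tool goes at most 62.5 mm and 10.7 degrees, less where a joint would pass 70% of its speed; a pose out of reach is approached as far as the arm can. A call with a number of a shift or a turn outside -1 to 1 is refused whole. A call with a gripper value outside its range is refused whole. OPENING is the opening, from 0 (shut) to 1 (fully open), set as the call begins (- or left out, the last holds). The fingers move at their own pace and stop on an object; FORCE is the grip in N (left out, the last holds). Time passes only in rows, so rows that do not move let the fingers close. It gives the time, the measured TCP pose, the force and the opening at its end, in the units of the state.
- r.get_state(): the state, without advancing time (a new reading comes with each control period).
- cams.grab_frame(name): name is "scene" or "top" or "wrist"; returns a dict with "frame" (480x640x3 uint8, blue, green, red), "K" (3x3 intrinsics, pixels), "origin" and "rotation" of the camera in the world. Camera axes: x right, y up, looking along -z (the intrinsics and any distortion apply to the point x, -y, -z); pixel columns grow to the right and rows downward; lengths in m; the calibration is good to about 2 mm. A picture is of the moment at which its call begins. There is no depth.
- r.job_done(): hands the job in, once; it reports no verdict.
Trained networks look in a picture, given as the dict that the camera call returned (one of the last four; its "shot" number tells which), for a name from the list of things; names that differ only in an ending like _2 or _b are one class to them, and where a whole thing is asked for, a point or a joint stands for the part that bears it (a point fixed in the world has none). Each returns a list of dicts, best first, with "score" (0 to 1); they miss things now and then, are a little off and sometimes report something else, mostly with a low value. They report only what shows in the picture. A call takes as long as a camera call.
- masks_of(picture, label): "mask" (480x640 bool, what is visible of it) and "point" ([column, row] in pixels, amid what is visible of it).
The state is a dict: "clock": time; "q": joint angles; "joint_velocities": joint speeds; "joint_torque": joint torques, N m; "tcp_pos": TCP position; "ee_rot": TCP orientation; "force": force on the tool from outside, world axes, zero at the start; "moment": the same for the moment, N m; "grip_width": finger opening in m.
Only numpy, scipy, OpenCV 4.12 (cv2) and the standard library are available. Lean on these libraries where they do the work, as an engineer would, in place of code of your own. Each camera call takes 0.05 s, during which the arm holds its last target.

## Task

Make up a small test melt: put every amber glass slice on the bench into the drum of the hand-cranked mixer, tip all the white nuggets from the steel cup in with them, and stand the empty cup upright back on the scale's pan. Once all the glass is in the drum, blend it by turning the crank exactly four full turns clockwise (seen from above), stopping with the handle where it began. Do not turn the crank before that, and leave the other things on the bench where they are.

Things in the scene. Friction and masses are not known exactly. Their poses are not given: they have to be found in the camera images.
- drum_mouth (a point): Centre of the round open mouth (160 mm inside diameter) of the mixer's rubber-lined steel drum, which leans 45 degrees; fixed while the drum turns. Its z axis is the drum's axis, pointing out of the mouth, up and sideways. The rim's low edge is 60 mm lower than this point, its high edge 60 mm higher (on the side of the gearbox). The drum is 119 mm deep inside, with three 12 mm ribs along its wall; pieces may be let fall in at the mouth and collect at the low corner.
- drum_mid (a point): Point on the drum's axis half-way down inside it, 63 mm below the mouth along the axis; a piece lying in the drum has its centre within 95 mm of this point and below the mouth plane.
- crank (a joint): The mixer's hand crank, which turns on an upright shaft on top of the gearbox and drives the drum one to one. Radians, growing clockwise seen from above, counted on without limit (6.283 a turn); it starts anywhere between -0.6 and 0.6 and stays where it is left (about 2 to 3 N at the grip to turn it). There are no stops and no dial.
- crank_grip (a point): Centre (half-way up) of the crank's upright black grip, a round sleeve 24 mm in diameter and 62 mm tall that turns freely on its pin; it goes round a level circle of 70 mm radius about the hub. The flat steel crank arm lies just under its lower end; the grip can be taken from above all the way round.
- crank_hub (a point): Fixed point on the crank's upright axis, at the height of the middle of the grip.
- scale_pan (a point): Centre of the top of the square steel pan (126 mm wide, 44 mm above the bench) of the grey bench scale, which is fixed; the cup stands here at the start.
- cup_mid (a point): Centre (half-way up, on the axis) of the plain straight steel cup: 60 mm outside diameter (63 mm over the rolled rim), 90 mm tall, wall 3 mm, 0.13 kg; its z axis points out of its mouth. It holds the nuggets at the start. They slide out when it is tipped well past level (about 110 to 125 degrees from upright).
- slice0_mid (a point): Centre (half-way up) of one cut slice of amber glass colour rod, a disc 32 mm in diameter and 24 mm thick, 0.05 kg, lying flat on the bench. Two to four are there; None if this one is absent.
- slice1_mid (a point): Centre (half-way up) of one cut slice of amber glass colour rod, a disc 32 mm in diameter and 24 mm thick, 0.05 kg, lying flat on the bench. Two to four are there; None if this one is absent.
- slice2_mid (a point): Centre (half-way up) of one cut slice of amber glass colour rod, a disc 32 mm in diameter and 24 mm thick, 0.05 kg, lying flat on the bench. Two to four are there; None if this one is absent.
- slice3_mid (a point): Centre (half-way up) of one cut slice of amber glass colour rod, a disc 32 mm in diameter and 24 mm thick, 0.05 kg, lying flat on the bench. Two to four are there; None if this one is absent.
- nugget0_mid (a point): Centre of one white pillow-shaped glass nugget, 16 x 18 x 14 mm, 11 g, in the cup at the start. Always there.
- nugget1_mid (a point): Centre of one white pillow-shaped glass nugget, 16 x 18 x 14 mm, 11 g, in the cup at the start. Always there.
- nugget2_mid (a point): Centre of one white pillow-shaped glass nugget, 16 x 18 x 14 mm, 11 g, in the cup at the start. Always there.
- nugget3_mid (a point): Centre of one white pillow-shaped glass nugget, 16 x 18 x 14 mm, 11 g, in the cup at the start. Always there.
- nugget4_mid (a point): Centre of one white pillow-shaped glass nugget, 16 x 18 x 14 mm, 11 g, in the cup at the start. Always there.
- nugget5_mid (a point): Centre of one white pillow-shaped glass nugget, 16 x 18 x 14 mm, 11 g, in the cup at the start. Always there.
- nugget6_mid (a point): Centre of one white pillow-shaped glass nugget, 16 x 18 x 14 mm, 11 g, in the cup at the start. Seven to nine are there; None if this one is absent.
- nugget7_mid (a point): Centre of one white pillow-shaped glass nugget, 16 x 18 x 14 mm, 11 g, in the cup at the start. Seven to nine are there; None if this one is absent.
- nugget8_mid (a point): Centre of one white pillow-shaped glass nugget, 16 x 18 x 14 mm, 11 g, in the cup at the start. Seven to nine are there; None if this one is absent.
- tweezers: Bystander, not part of the job: steel tweezers, 155 mm long, 8 mm high, lying on the bench; origin on the bench below their middle.
- jar: Bystander, not part of the job: small glass jar with dark lid, 56 mm in diameter, 75 mm tall; origin at its underside.
- pot: Bystander, not part of the job: empty white ceramic pot, 64 mm in diameter, 55 mm tall; origin at its underside.
- bung: Bystander, not part of the job: black rubber bung, 34 mm in diameter, 28 mm tall; origin at its underside.

How it is judged:
On the way, in this order (a step that is already met when the one before it is completed fails the run):
1. all the slices and nuggets that are there lie in the drum, the crank not yet turned (distance between each of slice0_mid, slice1_mid, slice2_mid, slice3_mid, nugget0_mid, nugget1_mid, nugget2_mid, nugget3_mid, nugget4_mid, nugget5_mid, nugget6_mid, nugget7_mid, nugget8_mid and drum_mid below 0.096 m and z of slice0_mid in the frame of drum_mouth between -0.125 and -0.004 m and z of slice1_mid in the frame of drum_mouth between -0.125 and -0.004 m and z of slice2_mid in the frame of drum_mouth between -0.125 and -0.004 m and z of slice3_mid in the frame of drum_mouth between -0.125 and -0.004 m and z of nugget0_mid in the frame of drum_mouth between -0.125 and -0.004 m and z of nugget1_mid in the frame of drum_mouth between -0.125 and -0.004 m and z of nugget2_mid in the frame of drum_mouth between -0.125 and -0.004 m and z of nugget3_mid in the frame of drum_mouth between -0.125 and -0.004 m and z of nugget4_mid in the frame of drum_mouth between -0.125 and -0.004 m and z of nugget5_mid in the frame of drum_mouth between -0.125 and -0.004 m and z of nugget6_mid in the frame of drum_mouth between -0.125 and -0.004 m and z of nugget7_mid in the frame of drum_mouth between -0.125 and -0.004 m and z of nugget8_mid in the frame of drum_mouth between -0.125 and -0.004 m and value of joint crank between -1.2 and 1.2 rad), for 0.3 s.
2. the crank has been turned four full turns clockwise, its grip back within 30 mm of where it began (value of joint crank between 24.0327 and 26.2327 rad and distance of crank_grip from where it was at the start of the episode below 0.03 m), for 0.2 s.
At the end, for the whole second after the job is handed in: All slices and nuggets that are there lie inside the drum; the crank stands at rest four full turns clockwise from its start, its grip within 30 mm of where it began; the cup stands upright and at rest on the scale's pan, its centre within 45 mm of the pan's centre (all of step 2 and distance between each of slice0_mid, slice1_mid, slice2_mid, slice3_mid, nugget0_mid, nugget1_mid, nugget2_mid, nugget3_mid, nugget4_mid, nugget5_mid, nugget6_mid, nugget7_mid, nugget8_mid and drum_mid below 0.096 m and z of slice0_mid in the frame of drum_mouth between -0.125 and -0.004 m and z of slice1_mid in the frame of drum_mouth between -0.125 and -0.004 m and z of slice2_mid in the frame of drum_mouth between -0.125 and -0.004 m and z of slice3_mid in the frame of drum_mouth between -0.125 and -0.004 m and z of nugget0_mid in the frame of drum_mouth between -0.125 and -0.004 m and z of nugget1_mid in the frame of drum_mouth between -0.125 and -0.004 m and z of nugget2_mid in the frame of drum_mouth between -0.125 and -0.004 m and z of nugget3_mid in the frame of drum_mouth between -0.125 and -0.004 m and z of nugget4_mid in the frame of drum_mouth between -0.125 and -0.004 m and z of nugget5_mid in the frame of drum_mouth between -0.125 and -0.004 m and z of nugget6_mid in the frame of drum_mouth between -0.125 and -0.004 m and z of nugget7_mid in the frame of drum_mouth between -0.125 and -0.004 m and z of nugget8_mid in the frame of drum_mouth between -0.125 and -0.004 m and velocity of joint crank between -0.1 and 0.1 rad/s and horizontal distance between cup_mid and scale_pan below 0.045 m and z of cup_mid in the frame of scale_pan between 0.04 and 0.05 m and angle between cup_mid's own z axis and vertical below 0.1 rad and linear speed of cup below 0.03 m/s); the robot touches nothing.
It fails at once if the crank is turned anticlockwise well past where it began (30 degrees or more) (value of joint crank below -1.15 rad).
It fails at once if the crank is turned well past four turns (30 degrees or more) (value of joint crank above 26.3327 rad).
It fails at once if a bystander (tweezers, jar, pot or bung) is moved from its place by more than 50 mm (distance of any of tweezers, jar, pot, bung from where it was at the start of the episode above 0.05 m).
Of slice0, slice1, slice2, slice3 only 2 to 4 are there at a start; the rules pass over those that are not, and their reading is None.
Of nugget6, nugget7, nugget8 only 1 to 3 are there at a start; the rules pass over those that are not, and their reading is None.
At some moment in a run one of slice0, slice1, slice2, slice3 may be knocked a few centimetres aside while the robot is not near it.
It also fails if it takes over 210 s, if anything falls off the work surface, if the arm or the gripper's body presses on something with over 40 N, if the wrist force passes 120 N, or if a joint passes its speed limit or range.

## Working session

There is one attempt and no reset: what is moved stays moved. The work goes in short steps, Python scripts to look and compute and a shell command to move; the robot and the scene stay as the last step left them, time stands still between calls to the robot, and variables do not carry over. Pictures are saved under pics/ and viewed, and the job is handed in when it is done.

```bash
ls; mkdir -p pics; python3 - <<'E'
from bench import r,cams,masks_of
import cv2
print(r.get_state())
for n in ["scene","top","wrist"]:
    p=cams.grab_frame(n); cv2.imwrite(f"pics/{n}0.png",p["frame"]); print(n,p["K"],p["origin"],p["rotation"],[k for k in p])
E
```

```text
pics
{'clock': 0.0, 'q': array([ 1.23182434,  0.68997355, -0.19449344,  1.56633343,  0.15728989,
        0.90249336, -0.21513138]), 'joint_velocities': array([ 1.34521144e-03,  7.46989049e-04,  3.06411253e-04, -7.89518323e-04,
        1.79990310e-05, -2.07308290e-04,  2.63505688e-04]), 'joint_torque': array([-7.07651861e-05, -5.27564013e+01, -1.26668774e+00, -1.53424126e+01,
       -5.26508654e-02,  6.74551120e-03,  1.55863781e-04]), 'tcp_pos': array([ 0.22734172, -0.58151365,  0.23791885]), 'ee_rot': array([ 9.82677209e-01,  1.85323166e-01, -2.35470630e-04, -8.78309017e-04]), 'force': array([ 0.4055343 ,  0.17603151, -0.45733229]), 'moment': array([-0.02873304,  0.03810804, -0.0080242 ]), 'grip_width': 0.08842231535198457}
scene [[552.89647429   0.         324.8465437 ]
 [  0.         552.89647429 249.23861321]
 [  0.           0.           1.        ]] [ 0.95768771 -0.76915401  0.83090635] [0.41686343 0.1192891  0.22465329 0.87265451] ['frame', 'K', 'origin', 'rotation', 'shot']
top [[589.67104933   0.         312.42836617]
 [  0.         589.67104933 239.60094835]
 [  0.           0.           1.        ]] [ 0.3562437  -0.0683249   1.25817777] [ 0.06499478 -0.0602275  -0.70337442  0.70527495] ['frame', 'K', 'origin', 'rotation', 'shot']
wrist [[406.65230205   0.         317.11204316]
 [  0.         406.65230205 244.08997125]
 [  0.           0.           1.        ]] [ 0.28859267 -0.55752051  0.38283819] [-0.10609802  0.07338258 -0.55899593  0.81907372] ['frame', 'K', 'origin', 'rotation', 'shot']
```

View pics/scene0.png

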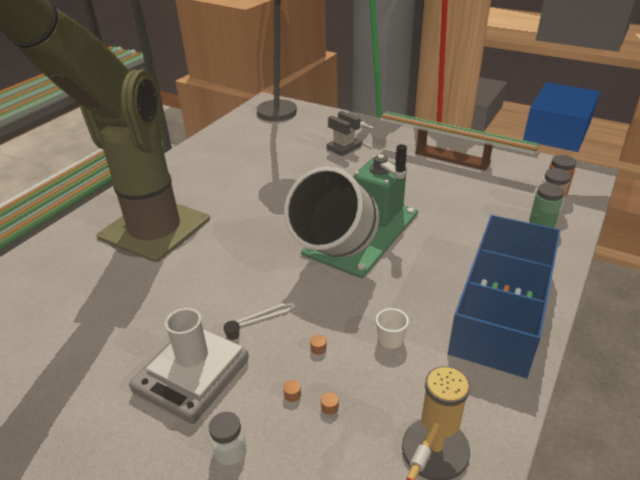

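View pics/top0.png

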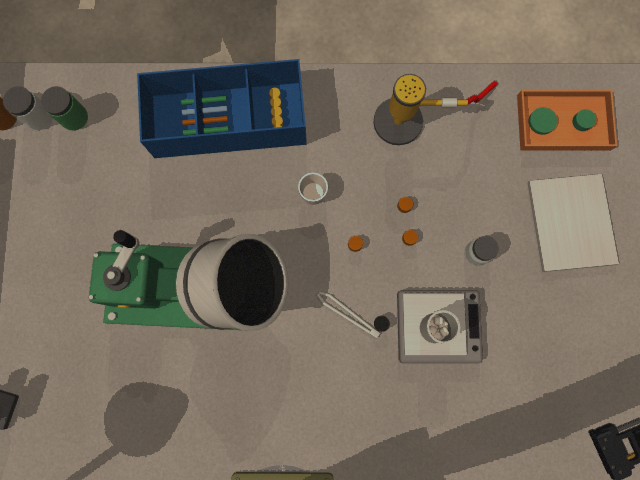

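View pics/wrist0.png

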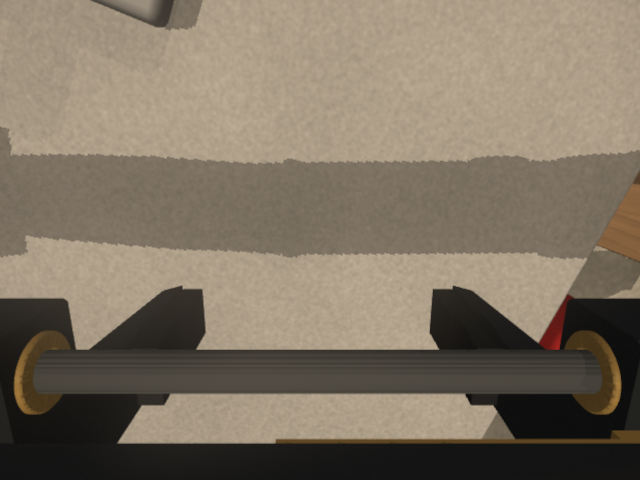

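Three slices are visible in the top view at (355,243), (405,204) and (410,237). The cup with nuggets is at (440,327), the drum mouth at about (248,283), the grip at (125,240) and the hub at (117,278).

```bash
cat > h.py <<'E'
import numpy as np, cv2
from scipy.spatial.transform import Rotation as R
from bench import r,cams,masks_of
def ray(p,uv):
    K=p["K"]; d=np.array([(uv[0]-K[0,2])/K[0,0], -(uv[1]-K[1,2])/K[1,1], -1.])
    d=R.from_quat(p["rotation"]).apply(d); return np.array(p["origin"]),d/np.linalg.norm(d)
def onz(p,uv,z):
    o,d=ray(p,uv); return o+d*(z-o[2])/d[2]
def proj(p,X):
    c=R.from_quat(p["rotation"]).inv().apply(np.atleast_2d(X)-p["origin"]); K=p["K"]
    return np.c_[K[0,0]*c[:,0]/-c[:,2]+K[0,2], K[1,1]*-c[:,1]/-c[:,2]+K[1,2]]
def tri(*pu):
    A=np.zeros((3,3));b=np.zeros(3)
    for p,uv in pu:
        o,d=ray(p,uv); M=np.eye(3)-np.outer(d,d); A+=M;b+=M@o
    X=np.linalg.solve(A,b); res=[np.linalg.norm((np.eye(3)-np.outer(ray(p,uv)[1],ray(p,uv)[1]))@(X-ray(p,uv)[0])) for p,uv in pu]
    return X,res
def grab(n,name=None):
    p=cams.grab_frame(n)
    if name: cv2.imwrite("pics/%s.png"%name,p["frame"])
    return p
def down(yaw):
    # tool z down, jaw axis (tool y) at angle yaw in world from +x
    y=np.array([np.cos(yaw),np.sin(yaw),0]); z=np.array([0,0,-1.]); x=np.cross(y,z)
    return R.from_matrix(np.c_[x,y,z])
def delta(pos,rot=None):
    """tool-axes move needed in units (0.02 m, 10deg)"""
    s=r.get_state(); T=R.from_quat(s["ee_rot"])
    d=T.inv().apply(np.array(pos)-s["tcp_pos"])/0.02
    w=np.zeros(3) if rot is None else np.degrees((T.inv()*rot).as_rotvec())/10
    return np.round(d,2),np.round(w,2)
def st():
    s=r.get_state(); print("t",round(s["clock"],2),"tcp",np.round(s["tcp_pos"],4),"q",np.round(s["q"],2),"F",np.round(s["force"],1),"w",round(s["grip_width"],4)); T=R.from_quat(s["ee_rot"]).as_matrix(); print("x",np.round(T[:,0],3),"y",np.round(T[:,1],3),"z",np.round(T[:,2],3)); return s
E
python3 - <<'E'
from h import *
t=grab("top"); s=grab("scene")
for l in ["slice0_mid","cup_mid","nugget0_mid","crank_grip","crank","drum_mouth","scale_pan","tweezers","jar","pot","bung"]:
    for n,p in (("top",t),("scene",s)):
        for d in masks_of(p,l):
            if d["score"]<.25: continue
            ys,xs=np.where(d["mask"]); print(l,n,round(d["score"],2),np.round(d["point"],1),d["mask"].sum(),(xs.min(),xs.max(),ys.min(),ys.max()),"cen",xs.mean().round(1),ys.mean().round(1))
            if l=="slice0_mid": print("   ",onz(p,(xs.mean(),ys.mean()),.016))
E
```

```text
slice0_mid top 0.58 [411.2 235.3] 198 (np.int64(402), np.int64(417), np.int64(230), np.int64(245)) cen 409.6 237.5
    [ 0.58389043 -0.2674994   0.016     ]
slice0_mid top 0.48 [310.8 190.9] 682 (np.int64(299), np.int64(326), np.int64(173), np.int64(203)) cen 312.5 187.9
    [ 0.69303621 -0.0592423   0.016     ]
slice0_mid top 0.29 [346.8 315.6] 443 (np.int64(318), np.int64(378), np.int64(292), np.int64(336)) cen 346.7 313.1
    [ 0.42281364 -0.13176148  0.016     ]
slice0_mid scene 0.67 [292.6 388.2] 329 (np.int64(283), np.int64(300), np.int64(380), np.int64(401)) cen 291.6 390.7
    [ 0.58816536 -0.27059612  0.016     ]
cup_mid top 0.77 [447.1 325.2] 587 (np.int64(421), np.int64(459), np.int64(310), np.int64(342)) cen 441.5 326.0
cup_mid scene 0.76 [186.4 336.9] 1885 (np.int64(165), np.int64(208), np.int64(308), np.int64(366)) cen 186.4 336.5
crank_grip top 0.77 [119.2 255.5] 896 (np.int64(103), np.int64(138), np.int64(230), np.int64(284)) cen 121.1 257.0
crank_grip scene 0.86 [397.3 163.4] 605 (np.int64(374), np.int64(406), np.int64(145), np.int64(178)) cen 393.0 162.1
crank top 0
[... 738 characters left out ...]
np.int64(303), np.int64(325)) cen 266.0 313.8
jar top 0.72 [479.5 250.4] 785 (np.int64(464), np.int64(498), np.int64(236), np.int64(265)) cen 481.0 250.3
jar scene 0.93 [226.6 436.9] 1591 (np.int64(208), np.int64(246), np.int64(412), np.int64(465)) cen 226.6 438.5
pot top 0.58 [311.7 186.8] 754 (np.int64(298), np.int64(328), np.int64(172), np.int64(204)) cen 312.8 187.6
pot top 0.3 [383.  322.5] 198 (np.int64(374), np.int64(389), np.int64(316), np.int64(330)) cen 381.6 322.9
pot scene 0.58 [389.9 326.1] 1048 (np.int64(375), np.int64(407), np.int64(309), np.int64(348)) cen 390.6 327.6
bung scene 0.6 [228.6 329.5] 222 (np.int64(224), np.int64(238), np.int64(321), np.int64(338)) cen 231.4 329.6
```

```bash
cat >> h.py <<'E'
def blobs(p,z=.014,box=(0.35,0.85,-0.45,0.05)):
    hsv=cv2.cvtColor(p["frame"],cv2.COLOR_BGR2HSV)
    m=cv2.inRange(hsv,(5,150,90),(16,255,255))
    n,l,s,c=cv2.connectedComponentsWithStats(m)
    out=[]
    for i in range(1,n):
        if s[i,4]<40: continue
        X=onz(p,c[i],z)
        if box[0]<X[0]<box[1] and box[2]<X[1]<box[3]: out.append((np.round(c[i],1),s[i,4],np.round(X,4)))
    return out
E
python3 - <<'E'
from h import *
t=grab("top"); s=grab("scene")
for p in (t,s):
    for b in blobs(p): print(b)
    print()
def z(n,p,x0,x1,y0,y1,f):
    cv2.imwrite(f"pics/{n}.png",cv2.resize(p["frame"][y0:y1,x0:x1],None,fx=f,fy=f,interpolation=cv2.INTER_CUBIC))
z("z1",t,80,300,220,340,3.5); z("z2",s,270,430,130,280,4); z("z3",s,120,260,300,430,4);z("z4",t,390,500,280,370,6)
E
```

```text
(array([405.2, 203.5]), np.int32(165), array([ 0.659 , -0.2601,  0.014 ]))
(array([410.1, 236.7]), np.int32(169), array([ 0.586 , -0.2688,  0.014 ]))
(array([355. , 242.8]), np.int32(175), array([ 0.5725, -0.1508,  0.014 ]))
```

View pics/z1.png

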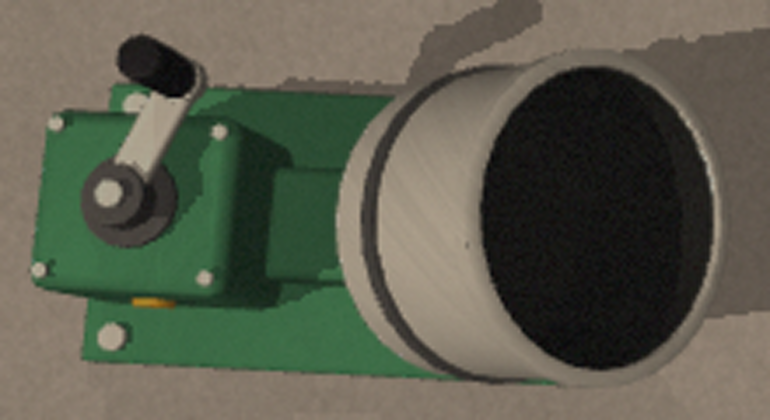

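View pics/z2.png

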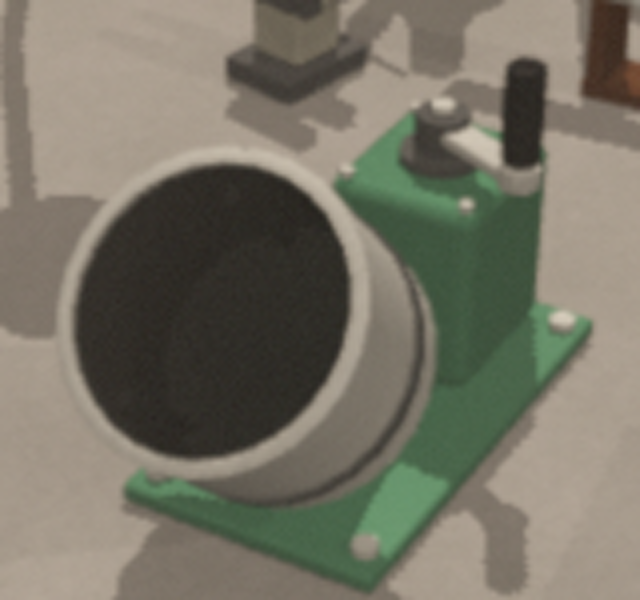

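View pics/z3.png

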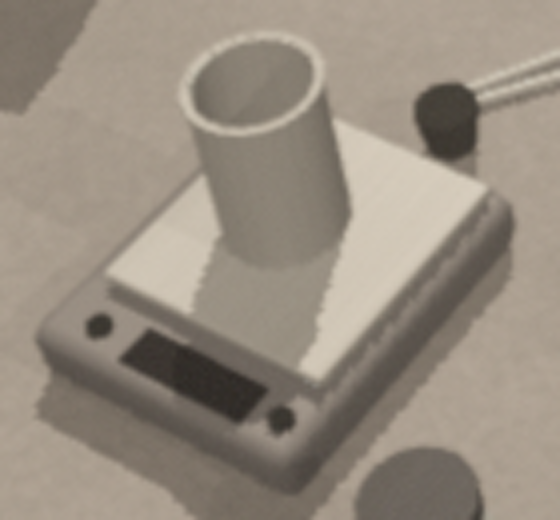

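View pics/z4.png

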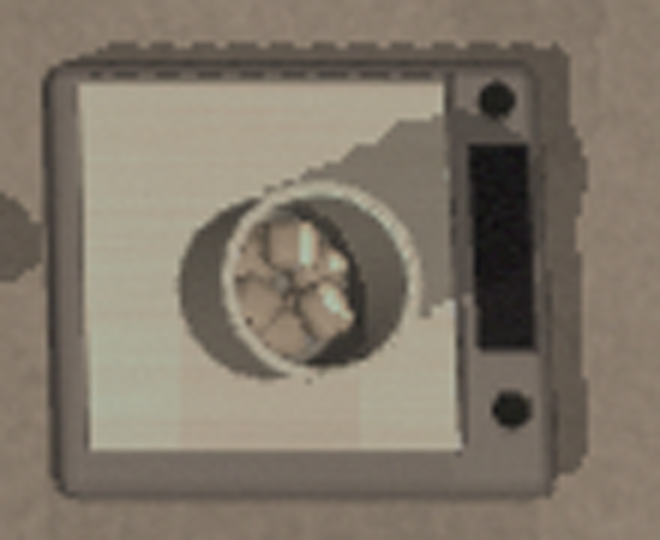

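```bash
python3 - <<'E'
from h import *
from scipy.optimize import least_squares
t=grab("top"); s=grab("scene")
f=lambda p,o,k:(p[0]/k+o[0],p[1]/k+o[1])
rim=tri((t,f((322,280),(390,280),6)),(s,f((254,84),(120,300),4))); print("cup rim",rim)
for c in [(78,83),(445,83),(462,450),(88,450)]: print("pan",onz(t,f(c,(390,280),6),.044))
P=np.mean([onz(t,f(c,(390,280),6),.044) for c in [(78,83),(445,83),(462,450),(88,450)]],0);print(P)
P3=[onz(s,f(c,(120,300),4),.044) for c in [(107,272),(318,380),(486,190)]];print("pan scene",P3,(P3[0]+P3[2])/2)
print("grip top",tri((t,(120,236.3)),(s,(401.75,146.5))))
print("grip bot",tri((t,(132,242.9)),(s,(400.3,173))))
print("hubbolt",tri((t,(110.9,275.1)),(s,(380.75,155.75))))
def dark(p,seed):
    g=cv2.cvtColor(cv2.GaussianBlur(p["frame"],(3,3),0),cv2.COLOR_BGR2GRAY); m=(g<75).astype(np.uint8)
    n,l=cv2.connectedComponents(m); m=(l==l[seed[1],seed[0]]).astype(np.uint8)
    c=max(cv2.findContours(m,cv2.RETR_EXTERNAL,cv2.CHAIN_APPROX_NONE)[0],key=len); print(m.sum()); e=cv2.fitEllipse(cv2.convexHull(c)); print(e); return e
et=dark(t,(248,283)); es=dark(s,(330,210))
def circ(x,p):
    c=x[:3];az=x[3]; n=np.array([np.cos(az),np.sin(az),1])/2**.5; u=np.array([-np.sin(az),np.cos(az),0]);v=np.cross(n,u)
    a=np.linspace(0,2*np.pi,60,endpoint=False)[:,None]
    return proj(p,c+.08*(np.cos(a)*u+np.sin(a)*v))
def res(x):
    o=[]
    for p,e in ((t,et),(s,es)):
        q=circ(x,p)-e[0]; an=np.radians(e[2]); q=np.c_[q@[np.cos(an),np.sin(an)],q@[-np.sin(an),np.cos(an)]]
        rr=np.hypot(q[:,0]/(e[1][0]/2),q[:,1]/(e[1][1]/2)); o.append((rr-1)*sum(e[1])/4)
    return np.concatenate(o)
X=tri((t,et[0]),(s,es[0]))[0]; print(X)
sol=least_squares(res,[*X,-np.pi/2],loss="soft_l1"); print("mouth",sol.x,np.degrees(sol.x[3]),np.abs(sol.fun).mean())
for nm,p in (("mt",t),("ms",s)):
    im=p["frame"].copy()
    for u in circ(sol.x,p): cv2.circle(im,tuple(int(round(a)) for a in u),1,(0,0,255),-1)
    cv2.imwrite(f"pics/{nm}.png",cv2.resize(im[120:340,60:440],None,fx=2,fy=2))
E
```

```text
cup rim (array([ 0.39293553, -0.30738455,  0.13176583]), [np.float64(0.00184089707944518), np.float64(0.0018408970794452654)])
pan [ 0.46094148 -0.24633374  0.044     ]
pan [ 0.46128275 -0.37188304  0.044     ]
pan [ 0.33793577 -0.37240418  0.044     ]
pan [ 0.33751142 -0.24675849  0.044     ]
[ 0.39941785 -0.30934486  0.044     ]
pan scene [array([ 0.3431648 , -0.37105426,  0.044     ]), array([ 0.4658927 , -0.37138134,  0.044     ]), array([ 0.46593801, -0.24931463,  0.044     ])] [ 0.40455141 -0.31018444  0.044     ]
grip top (array([0.5470513 , 0.28170125, 0.2306671 ]), [np.float64(0.0016668404586063776), np.float64(0.001666840458606443)])
grip bot (array([0.54759993, 0.28194905, 0.16170572]), [np.float64(0.0022393540204756093), np.float64(0.0022393540204754645)])
hubbolt (array([0.48376902, 0.31243741, 0.1760732 ]), [np.float64(0.0012721657947838347), np.float64(0.0012721657947838)])
4534
((249.90455627441406, 281.9423522949219), (66.03607177734375, 86.99419403076172), 177.0436553955078)
3815
((322.675048828125, 207.37596130371094), (65.03633117675781, 74.30101776123047), 28.61640739440918)
[0.47100493 0.05437643 0.17884115]
mouth [ 0.47038119  0.0512749   0.18034584 -1.70190705] -97.51209097233266 0.997911890002992
```

View pics/mt.png

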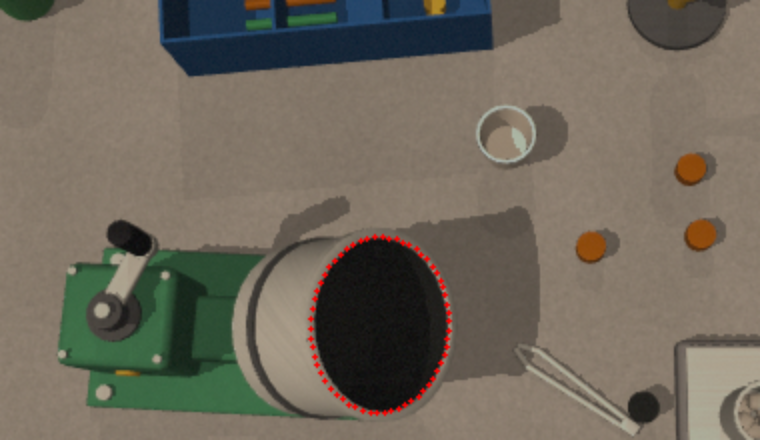

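View pics/ms.png

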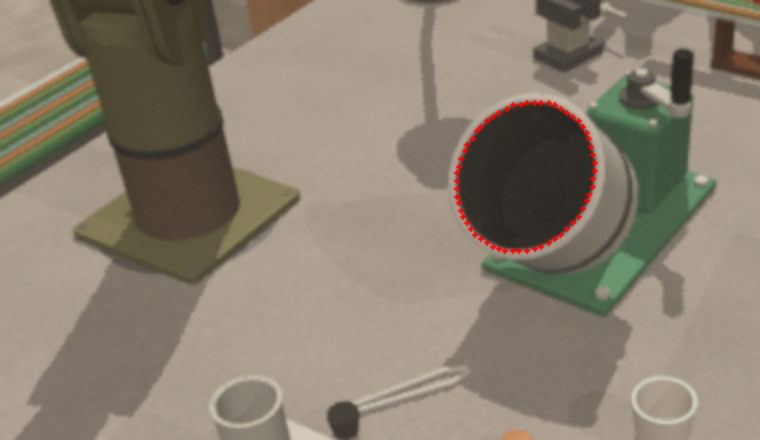

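```bash
python3 - <<'E'
from h import *
st()
s=grab("scene")
print(s["frame"][345,318],s["frame"][391,292])
hsv=cv2.cvtColor(s["frame"],cv2.COLOR_BGR2HSV); print(hsv[345,318],hsv[391,292])
m=cv2.inRange(hsv,(3,120,70),(18,255,255)); n,l,q,c=cv2.connectedComponentsWithStats(m)
for i in range(1,n):
    if q[i,4]>100: print(c[i],q[i,4],onz(s,c[i],.015))
print(delta([.575,-.152,.12],down(0)),delta([.575,-.152,.12],down(np.pi)))
E
```

```text
t 1.55 tcp [ 0.2277 -0.5821  0.2387] q [ 1.23  0.69 -0.19  1.57  0.16  0.9  -0.22] F [ 0.1 -0.5  0.4] w 0.088
x [0.931 0.364 0.   ] y [ 0.364 -0.931  0.   ] z [ 0. -0. -1.]
[ 96 144 200] [ 89 138 196]
[ 14 133 200] [ 14 139 196]
[222.64011572  56.73452266] 10370 [-0.58511661  1.04736509  0.015     ]
[306.00875971  52.71889309] 5023 [-0.29150163  1.24504416  0.015     ]
[480.18910772  46.66157556] 4976 [0.34487976 1.63861725 0.015     ]
[21.26086957 82.31304348] 115 [-1.12579958  0.46673086  0.015     ]
[28.31967213 99.8442623 ] 122 [-0.95453123  0.36693609  0.015     ]
[631.70406905 140.67200986] 811 [1.00883247 1.01605647 0.015     ]
[462.49370277 132.78589421] 397 [0.53558607 0.83309789 0.015     ]
[452.59674134 155.64562118] 491 [0.55699512 0.67817559 0.015     ]
[ 49.37209302 181.46976744] 215 [-0.40543128  0.01337911  0.015     ]
[ 51.20792079 192.74587459] 303 [-0.3510343  -0.02477259  0.015     ]
[623.41875981 215.74136578] 2548 [1.03666655 0.58083484 0.015     ]
[ 52.71176471 205.31764706] 340 [-0.29541805 -0.06538659  0.015     ]
[317.98230088 344.21238938] 226 [ 0.57440775 -0.15218088  0.015     ]
[291.71942446 390.29496403] 278 [ 0.58746459 -0.26910168  0.015     ]
[329.36860068 402.88054608] 293 [ 0.65987547 -0.26022966  0.015     ]
[440.2715075  421.49802684] 1267 [ 0.84296406 -0.20313181  0.015     ]
(array([ 24.01, -13.7 ,   5.94]), array([ 0.  ,  0.  , -6.86])) (array([ 24.01, -13.7 ,   5.94]), array([ 0.  , -0.  , 11.14]))
```

```bash
python3 -m jog '[[0,0,0,0,0,-1],[0,0,0,0,0,-1],[0,0,0,0,0,-1],[0,0,0,0,0,-1],[0,0,0,0,0,-1],[0,0,0,0,0,-1],[0,0,0,0,0,-0.86]]' 0.62 25; python3 -m jog '[[1,0.8,0,0,0,0],[1,0.8,0,0,0,0],[1,0.8,0,0,0,0],[1,0.8,0,0,0,0],[1,0.8,0,0,0,0],[1,0.8,0,0,0,0],[1,0.8,0,0,0,0],[1,0.8,0,0,0,0],[1,0.8,0,0,0,0],[1,0.8,0,0,0,0],[1,0.8,0,0,0,0],[1,0.8,0,0,0,0]]'
python3 - <<'E'
from h import *
st(); print(delta([.5735,-.1515,.12],down(0)))
E
```

```text
clock: 2.48
tcp_pos: [0.2273, -0.5823, 0.2388]
ee_rot: [0.694, 0.72, -0.001, -0.0]
force: [0.3, 0.2, -1.1]
grip_width: 0.0545
clock: 3.98
tcp_pos: [0.4138, -0.3321, 0.2382]
ee_rot: [0.696, 0.718, -0.002, 0.001]
force: [-0.5, -0.5, -0.4]
grip_width: 0.0545
t 3.98 tcp [ 0.4138 -0.3321  0.2382] q [ 0.91  0.6  -0.52  1.84  0.41  0.8   0.2 ] F [-0.5 -0.5 -0.4] w 0.0545
x [-0.03   1.    -0.004] y [ 1.     0.03  -0.001] z [-0.001 -0.004 -1.   ]
(array([8.81, 8.26, 5.87]), array([-0.  ,  0.03,  0.17]))
```

```bash
python3 -m jog '[[0.9,0.84,0.3,0,0,0.17],[0.9,0.84,0.6,0,0,0],[0.9,0.84,0.6,0,0,0],[0.9,0.84,0.6,0,0,0],[0.9,0.84,0.6,0,0,0],[0.9,0.84,0.6,0,0,0],[0.9,0.84,0.6,0,0,0],[0.9,0.84,0.6,0,0,0],[0.9,0.84,0.6,0,0,0],[0.9,0.84,0.6,0,0,0]]'
python3 - <<'E'
from h import *
st(); print(delta([.5735,-.1515,.12],down(0)))
p=grab("wrist","w1"); print([b for b in blobs(p,.014)])
t=grab("top"); print(blobs(t))
E
```

```text
clock: 5.22
tcp_pos: [0.5889, -0.1485, 0.1216]
ee_rot: [0.708, 0.706, -0.002, 0.005]
force: [0.1, 0.7, -0.3]
grip_width: 0.0547
t 5.22 tcp [ 0.5889 -0.1485  0.1216] q [ 0.38  0.84 -0.38  1.72  0.48  0.67 -0.27] F [ 0.1  0.7 -0.3] w 0.0547
x [ 0.003  1.    -0.009] y [ 1.    -0.003  0.004] z [ 0.004 -0.009 -1.   ]
(array([-0.15, -0.77,  0.08]), array([ 0.02,  0.05, -0.02]))
[(array([287.9, 246.3]), np.int32(1860), array([ 0.5708, -0.1518,  0.014 ])), (array([310.5, 409.1]), np.int32(1283), array([ 0.5844, -0.274 ,  0.014 ])), (array([409.8, 405.7]), np.int32(550), array([ 0.6561, -0.2716,  0.014 ]))]
[]
```

View pics/w1.png

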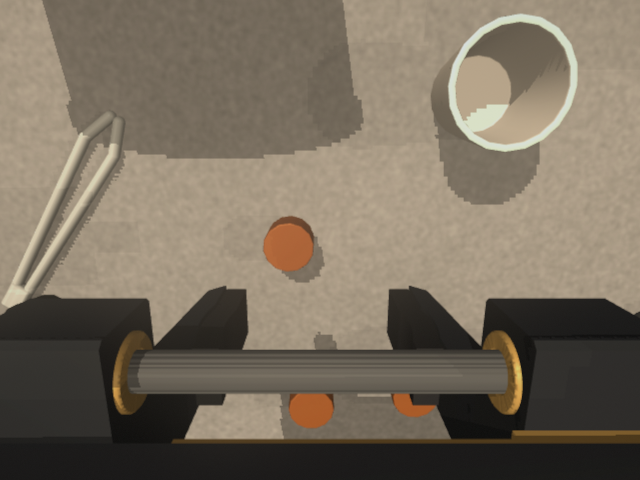

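```bash
python3 -m jog '[[-0.15,-0.8,0.5,0,0,0],[0,0,1,0,0,0],[0,0,1,0,0,0],[0,0,1,0,0,0]]'
python3 - <<'E'
from h import *
st(); print(delta([.5725,-.1515,.007],down(0)))
E
```

```text
clock: 5.82
tcp_pos: [0.5728, -0.1545, 0.0526]
ee_rot: [0.708, 0.706, -0.001, 0.006]
force: [-0.1, 0.2, -0.9]
grip_width: 0.0548
t 5.83 tcp [ 0.5728 -0.1545  0.0526] q [ 0.36  0.92 -0.31  1.79  0.55  0.5  -0.32] F [-0.1  0.2 -0.9] w 0.0548
x [ 0.002  1.    -0.011] y [ 1.    -0.002  0.007] z [ 0.007 -0.011 -1.   ]
(array([ 0.17, -0.03,  2.28]), array([ 0.04,  0.06, -0.01]))
```

```bash
python3 -m jog '[[0.17,0,0.7,0,0,0],[0,0,0.8,0,0,0],[0,0,0.6,0,0,0]]'; python3 -m jog '[[0,0,0.1,0,0,0],[0,0,0,0,0,0],[0,0,0,0,0,0],[0,0,0,0,0,0],[0,0,0,0,0,0]]' 0 20;  python3 -m jog '[[0,0,-1,0,0,0],[0,0,-1,0,0,0],[0,0,-1,0,0,0],[0,0,-1,0,0,0],[0,0,-1,0,0,0]]'
python3 - <<'E'
from h import *
st(); print(delta([.47,.045,.24],down(0)))
E
```

```text
clock: 6.2
tcp_pos: [0.5722, -0.154, 0.0093]
ee_rot: [0.709, 0.705, -0.002, 0.007]
force: [-1.3, 1.1, 0.9]
grip_width: 0.0544
clock: 6.82
tcp_pos: [0.5727, -0.1541, 0.0075]
ee_rot: [0.709, 0.705, -0.002, 0.007]
force: [0.6, -1.1, -0.5]
grip_width: 0.0311
clock: 7.45
tcp_pos: [0.5717, -0.1528, 0.1151]
ee_rot: [0.709, 0.706, -0.001, 0.008]
force: [-0.1, 0.3, -0.1]
grip_width: 0.0312
t 7.45 tcp [ 0.5717 -0.1528  0.1151] q [ 0.39  0.83 -0.37  1.78  0.5   0.62 -0.29] F [-0.1  0.3 -0.1] w 0.0312
x [ 0.004  1.    -0.013] y [ 1.    -0.004  0.009] z [ 0.009 -0.013 -1.   ]
(array([ 9.78, -5.07, -6.42]), array([ 0.05,  0.08, -0.02]))
```

```bash
python3 -m jog '[[0.5,-0.3,-1,0.05,0.08,0],[0.8,-0.5,-1,0,0,0],[1,-0.5,-1,0,0,0],[1,-0.5,-1,0,0,0],[1,-0.5,-1,0,0,0],[1,-0.5,-1,0,0,0],[1,-0.5,-0.2,0,0,0],[1,-0.5,0,0,0,0],[1,-0.5,0,0,0,0],[1,-0.5,0,0,0,0]]'
python3 - <<'E'
from h import *
st(); print(delta([.47,.045,.205],down(0)))
E
```

```text
clock: 8.7
tcp_pos: [0.4736, 0.0379, 0.2581]
ee_rot: [0.709, 0.705, 0.006, 0.008]
force: [0.1, -0.6, -0.5]
grip_width: 0.0316
t 8.7 tcp [0.4736 0.0379 0.2581] q [ 0.13  0.49 -0.48  1.99  0.34  0.73 -0.55] F [ 0.1 -0.6 -0.5] w 0.0316
x [ 0.006  1.    -0.003] y [ 1.    -0.006  0.019] z [ 0.019 -0.003 -1.   ]
(array([ 0.36, -0.23,  2.65]), array([ 0.11,  0.02, -0.03]))
```

```bash
python3 -m jog '[[0.36,-0.2,0.8,0.11,0,0],[0,0,0.9,0,0,0],[0,0,0.9,0,0,0],[0,0,0,0,0,0]]'; python3 - <<'E'
from h import *
st(); p=grab("scene","d1"); 
E
python3 -m jog '[[0,0,0,0,0,0],[0,0,0,0,0,0]]' 0.62;python3 -m jog '[[0,0,-1,0,0,0],[0,0,-1,0,0,0],[0,0,-1,0,0,0]]';  python3 - <<'E'
from h import *
st(); p=grab("scene","d2"); p=grab("wrist","w2"); print(delta([.587,-.2695,.15],down(0)))
print(blobs(p))
E
```

```text
clock: 9.2
tcp_pos: [0.4695, 0.045, 0.2054]
ee_rot: [0.708, 0.706, -0.002, 0.001]
force: [-0.3, 0.4, 0.3]
grip_width: 0.0312
t 9.2 tcp [0.4695 0.045  0.2054] q [ 0.08  0.57 -0.42  2.04  0.41  0.61 -0.63] F [-0.3  0.4  0.3] w 0.0312
x [ 0.004  1.    -0.005] y [ 1.    -0.004 -0.   ] z [-0.    -0.005 -1.   ]
clock: 9.5
tcp_pos: [0.4709, 0.0449, 0.207]
ee_rot: [0.709, 0.705, -0.0, 0.002]
force: [0.3, 0.3, 0.8]
grip_width: 0.0497
clock: 9.88
tcp_pos: [0.4704, 0.0448, 0.2688]
ee_rot: [0.709, 0.705, -0.001, 0.002]
force: [-0.3, 0.6, 0.2]
grip_width: 0.0542
t 9.88 tcp [0.4704 0.0448 0.2688] q [ 0.13  0.48 -0.49  1.96  0.32  0.78 -0.55] F [-0.3  0.6  0.2] w 0.0542
x [ 0.005  1.    -0.004] y [ 1.    -0.005  0.002] z [ 0.002 -0.004 -1.   ]
(array([-15.68,   5.81,   6.08]), array([ 0.04,  0.02, -0.03]))
[]
```

View pics/d2.png

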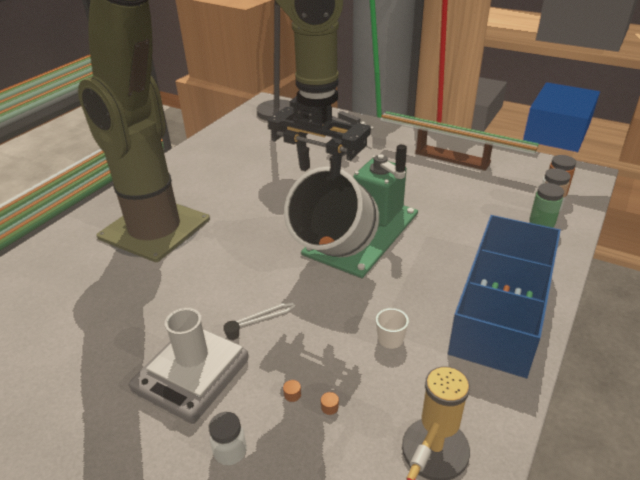

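View pics/w2.png

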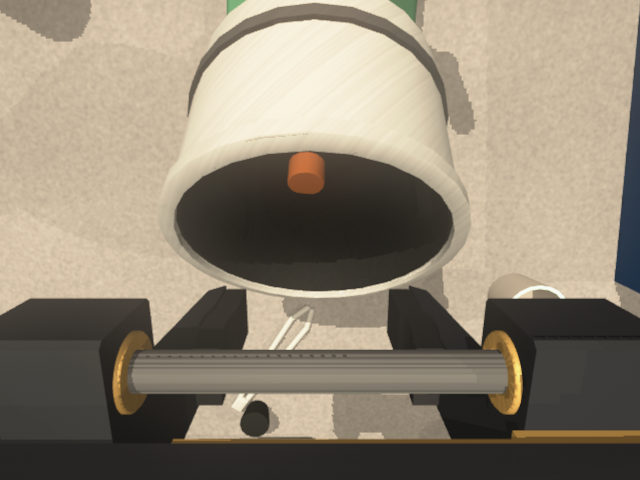

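The first slice lies in the drum: scene (326,243) and wrist (306,173), both inside the rim. Next is slice B.

```bash
python3 -m jog '[[-1,0.37,0,0,0,0],[-1,0.37,0,0,0,0],[-1,0.37,0,0,0,0],[-1,0.37,0,0,0,0],[-1,0.37,0,0,0,0],[-1,0.37,0,0,0,0],[-1,0.37,0.5,0,0,0],[-1,0.37,0.7,0,0,0],[-1,0.37,0.7,0,0,0],[-1,0.37,0.7,0,0,0],[-1,0.37,0.7,0,0,0],[-1,0.37,0.7,0,0,0]]';python3 -m jog '[[-1,0.37,0.7,0,0,0],[-1,0.37,0.7,0,0,0],[-0.8,0.3,0.3,0,0,0]]'; python3 - <<'E'
from h import *
st(); print(delta([.587,-.2695,.12],down(0)))
p=grab("wrist","w3"); print(*blobs(p),sep="\n")
p=grab("scene"); print(p["frame"].shape)
hsv=cv2.cvtColor(p["frame"],cv2.COLOR_BGR2HSV)
m=cv2.inRange(hsv,(3,120,70),(18,255,255)); n,l,q,c=cv2.connectedComponentsWithStats(m)
for i in range(1,n):
    if q[i,4]>60 and c[i][1]>230: print(c[i],q[i,4],onz(p,c[i],.015))
E
```

```text
clock: 11.48
tcp_pos: [0.5618, -0.2049, 0.181]
ee_rot: [0.707, 0.707, -0.0, 0.002]
force: [0.1, -0.0, -0.7]
grip_width: 0.0547
clock: 11.85
tcp_pos: [0.5834, -0.2657, 0.1431]
ee_rot: [0.708, 0.707, -0.001, 0.001]
force: [-0.5, -0.6, 0.0]
grip_width: 0.0548
t 11.85 tcp [ 0.5834 -0.2657  0.1431] q [ 0.58  0.85 -0.42  1.59  0.45  0.8  -0.03] F [-0.5 -0.6  0. ] w 0.0548
x [ 0.002  1.    -0.003] y [ 1.    -0.002  0.001] z [ 0.001 -0.003 -1.   ]
(array([-0.18,  0.18,  1.16]), array([ 0.01,  0.02, -0.01]))
(array([426.5, 225.6]), np.int32(1687), array([ 0.659 , -0.2597,  0.014 ]))
(array([318.8, 238.9]), np.int32(1603), array([ 0.5848, -0.2691,  0.014 ]))
(480, 640, 3)
[325.57471264 239.71264368] 87 [0.42397056 0.14503751 0.015     ]
[308.69072165 303.22680412] 97 [ 0.50013511 -0.06276563  0.015     ]
[291.70545455 390.32727273] 275 [ 0.58748005 -0.26917344  0.015     ]
[329.32733813 403.08992806] 278 [ 0.66002406 -0.26064569  0.015     ]
[439.84804368 420.73794359] 1099 [ 0.84181856 -0.20206554  0.015     ]
```

View pics/w3.png

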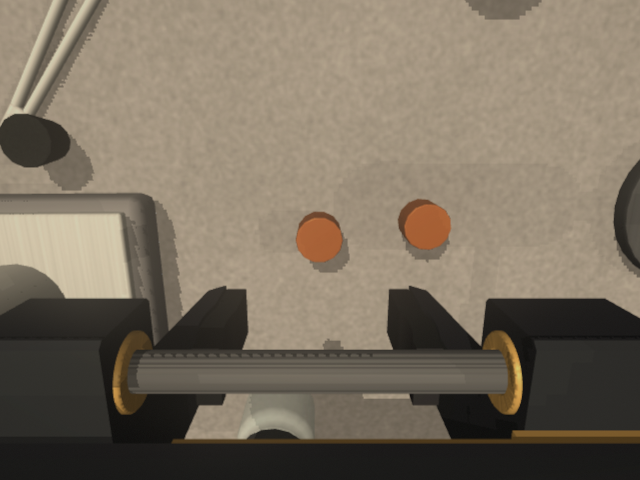

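```bash
python3 -m jog '[[-0.15,0.12,0.7,0,0,0],[0,0,1,0,0,0],[0,0,1,0,0,0],[0,0,1,0,0,0],[0,0,1,0,0,0]]'
python3 - <<'E'
from h import *
st(); print(delta([.586,-.269,.007],down(0)))
E
```

```text
clock: 12.58
tcp_pos: [0.5871, -0.2684, 0.0448]
ee_rot: [0.708, 0.707, 0.0, 0.002]
force: [0.8, -0.2, -0.1]
grip_width: 0.0546
t 12.57 tcp [ 0.5871 -0.2684  0.0448] q [ 0.55  0.99 -0.36  1.62  0.52  0.63 -0.09] F [ 0.8 -0.2 -0.1] w 0.0546
x [ 0.001  1.    -0.003] y [ 1.    -0.001  0.004] z [ 0.004 -0.003 -1.   ]
(array([-0.02, -0.06,  1.89]), array([ 0.02,  0.02, -0.01]))
```

```bash
python3 -m jog '[[0,0,0.8,0,0,0],[0,0,0.8,0,0,0],[0,0,0.3,0,0,0]]'; python3 -m jog '[[0,0,0,0,0,0],[0,0,0,0,0,0],[0,0,0,0,0,0],[0,0,0,0,0,0],[0,0,0,0,0,0]]' 0 20;  python3 -m jog '[[0,0,-1,0,0,0],[0,0,-1,0,0,0],[0,0,-1,0,0,0],[0,0,-1,0,0,0],[0.2,0,-1,0,0,0],[0.5,-0.2,-1,0,0,0],[0.8,-0.3,-1,0,0,0],[1,-0.37,-1,0,0,0],[1,-0.37,-1,0,0,0],[1,-0.37,-1,0,0,0],[1,-0.37,-1,0,0,0],[1,-0.37,-0.5,0,0,0]]'
python3 - <<'E'
from h import *
st(); print(delta([.47,.045,.25],down(0)))
E
```

```text
clock: 12.95
tcp_pos: [0.5865, -0.2679, 0.0026]
ee_rot: [0.707, 0.707, -0.0, 0.001]
force: [-0.6, 0.4, 0.7]
grip_width: 0.0542
clock: 13.58
tcp_pos: [0.5876, -0.2685, 0.0041]
ee_rot: [0.707, 0.707, 0.0, 0.003]
force: [0.1, -0.3, -1.3]
grip_width: 0.0316
clock: 15.08
tcp_pos: [0.5386, -0.1328, 0.2524]
ee_rot: [0.708, 0.706, 0.002, 0.006]
force: [-0.6, 0.3, -0.2]
grip_width: 0.031
t 15.07 tcp [ 0.5386 -0.1328  0.2524] q [ 0.44  0.6  -0.48  1.77  0.36  0.85 -0.2 ] F [-0.6  0.3 -0.2] w 0.031
x [ 0.002  1.    -0.005] y [ 1.    -0.002  0.011] z [ 0.011 -0.005 -1.   ]
(array([ 8.88, -3.45,  0.04]), array([ 0.06,  0.03, -0.01]))
```

```bash
python3 -m jog '[[1,-0.39,0,0.06,0.03,0],[1,-0.39,0,0,0,0],[1,-0.39,0,0,0,0],[1,-0.39,0,0,0,0],[1,-0.39,0,0,0,0],[1,-0.39,0,0,0,0],[1,-0.39,0.2,0,0,0],[1,-0.39,0.6,0,0,0],[0.7,-0.2,0.8,0,0,0],[0,0,0.4,0,0,0]]'; python3 - <<'E'
from h import *
st(); print(delta([.47,.045,.205],down(0)))
E
```

```text
clock: 16.32
tcp_pos: [0.463, 0.0532, 0.208]
ee_rot: [0.706, 0.708, -0.004, -0.005]
force: [0.0, 0.2, 0.2]
grip_width: 0.0314
t 16.32 tcp [0.463  0.0532 0.208 ] q [ 0.07  0.57 -0.44  2.05  0.39  0.62 -0.63] F [0.  0.2 0.2] w 0.0314
x [-0.002  1.     0.002] y [ 1.     0.002 -0.012] z [-0.012  0.002 -1.   ]
(array([-0.41,  0.35,  0.15]), array([-0.07, -0.01,  0.01]))
```

```bash
python3 -m jog '[[-0.4,0.3,0.15,0,0,0],[0,0,0,0,0,0]]';python3 -m jog '[[0,0,0,0,0,0],[0,0,0,0,0,0]]' 0.62;python3 -m jog '[[0,0,-1,0,0,0],[0,0,-1,0,0,0],[0,0,-1,0,0,0]]';  python3 - <<'E'
from h import *
st(); p=grab("wrist","w4"); p=grab("top","t4"); print(delta([.6595,-.260,.13],down(0)))
print(blobs(p))
E
```

```text
clock: 16.58
tcp_pos: [0.4692, 0.0434, 0.2041]
ee_rot: [0.707, 0.707, -0.005, -0.005]
force: [0.3, 1.1, -0.0]
grip_width: 0.0312
clock: 16.82
tcp_pos: [0.47, 0.0423, 0.2047]
ee_rot: [0.708, 0.706, -0.004, -0.005]
force: [0.7, 0.6, -0.6]
grip_width: 0.0492
clock: 17.2
tcp_pos: [0.4699, 0.0417, 0.2658]
ee_rot: [0.708, 0.706, -0.005, -0.005]
force: [0.2, -0.9, 0.5]
grip_width: 0.0549
t 17.2 tcp [0.4699 0.0417 0.2658] q [ 0.14  0.49 -0.49  1.95  0.31  0.79 -0.53] F [ 0.2 -0.9  0.5] w 0.0549
x [0.002 1.    0.   ] y [ 1.    -0.002 -0.015] z [-0.015  0.    -1.   ]
(array([-15.09,   9.52,   6.73]), array([-0.06, -0.  , -0.01]))
[(array([404.9, 203.8]), np.int32(174), array([ 0.6583, -0.2596,  0.014 ]))]
```

View pics/w4.png

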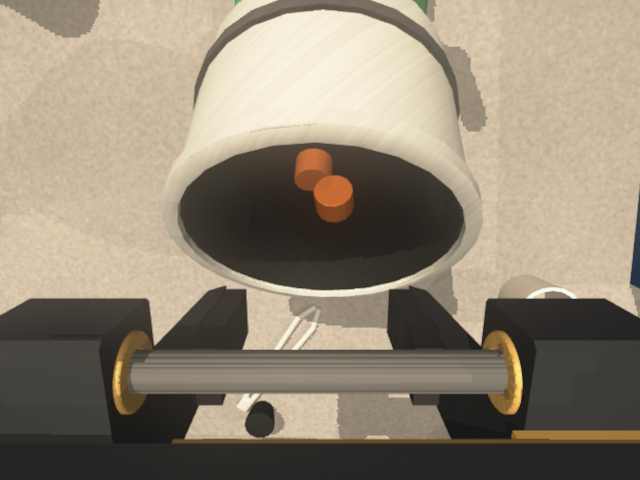

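View pics/t4.png

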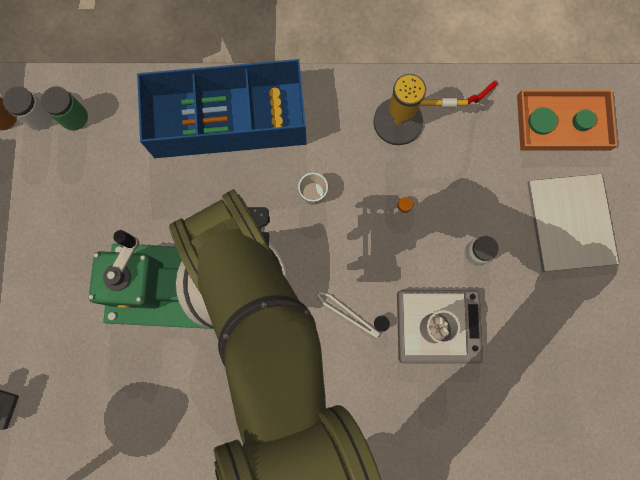

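```bash
python3 -m jog '[[-1,0.63,0,0,0,0],[-1,0.63,0,0,0,0],[-1,0.63,0,0,0,0],[-1,0.63,0,0,0,0],[-1,0.63,0,0,0,0],[-1,0.63,0.3,0,0,0],[-1,0.63,0.5,0,0,0],[-1,0.63,0.7,0,0,0],[-1,0.63,0.7,0,0,0],[-1,0.63,0.7,0,0,0],[-1,0.63,0.7,0,0,0],[-1,0.63,0.7,0,0,0]]';python3 -m jog '[[-1,0.63,0.7,0,0,0],[-1,0.63,0.7,0,0,0],[-0.8,0.5,0.5,0,0,0]]'; python3 - <<'E'
from h import *
st(); print(delta([.6595,-.260,.08],down(0)))
p=grab("wrist","w5"); print(*blobs(p),sep="\n")
E
```

```text
clock: 18.8
tcp_pos: [0.6238, -0.2072, 0.1663]
ee_rot: [0.706, 0.708, -0.006, -0.007]
force: [0.5, -0.3, 0.5]
grip_width: 0.0542
clock: 19.18
tcp_pos: [0.6582, -0.2671, 0.1212]
ee_rot: [0.706, 0.708, -0.008, -0.009]
force: [-0.6, 0.6, 0.0]
grip_width: 0.0544
t 19.18 tcp [ 0.6582 -0.2671  0.1212] q [ 0.51  0.97 -0.42  1.33  0.44  0.95 -0.  ] F [-0.6  0.6  0. ] w 0.0544
x [-0.002  1.     0.001] y [ 1.     0.002 -0.023] z [-0.023  0.001 -1.   ]
(array([0.35, 0.11, 2.06]), array([-0.13, -0.01,  0.01]))
(array([319.1, 232.2]), np.int32(1940), array([ 0.6572, -0.26  ,  0.014 ]))
```

View pics/w5.png

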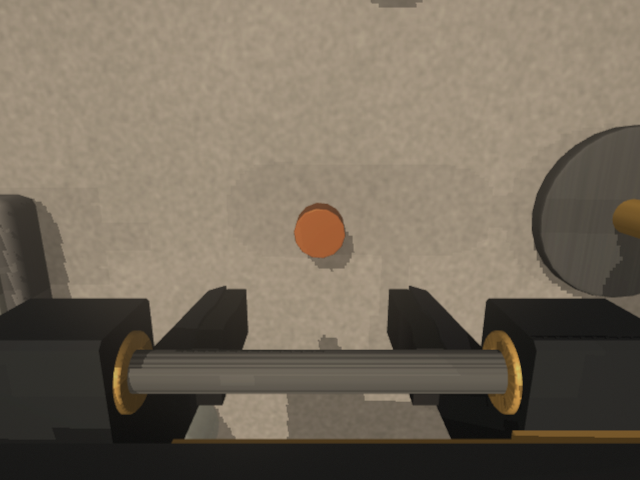

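```bash
python3 -m jog '[[0.35,0.05,0.6,-0.13,0,0],[0,0,1,0,0,0],[0,0,1,0,0,0],[0,0,1,0,0,0]]'
python3 - <<'E'
from h import *
st(); print(delta([.6585,-.260,.006],down(0)))
E
```

```text
clock: 19.73
tcp_pos: [0.6584, -0.2641, 0.0421]
ee_rot: [0.708, 0.707, -0.001, -0.0]
force: [-0.1, 0.3, -0.1]
grip_width: 0.0547
t 19.73 tcp [ 0.6584 -0.2641  0.0421] q [ 0.5   1.06 -0.39  1.39  0.48  0.79 -0.05] F [-0.1  0.3 -0.1] w 0.0547
x [ 0.001  1.    -0.001] y [ 1.    -0.001 -0.001] z [-0.001 -0.001 -1.   ]
(array([0.2 , 0.01, 1.8 ]), array([-0.01,  0.  , -0.01]))
```

```bash
python3 -m jog '[[0.2,0,0.8,0,0,0],[0,0,0.8,0,0,0],[0,0,0.1,0,0,0]]'; python3 -m jog '[[0,0,0,0,0,0],[0,0,0,0,0,0],[0,0,0,0,0,0],[0,0,0,0,0,0],[0,0,0,0,0,0]]' 0 20;  python3 -m jog '[[0,0,-1,0,0,0],[0,0,-1,0,0,0],[0,0,-1,0,0,0],[0.3,-0.2,-1,0,0,0],[0.5,-0.3,-1,0,0,0],[0.8,-0.5,-1,0,0,0],[1,-0.62,-1,0,0,0],[1,-0.62,-1,0,0,0],[1,-0.62,-1,0,0,0],[1,-0.62,-1,0,0,0],[1,-0.62,-1,0,0,0],[1,-0.62,-1,0,0,0]]'
python3 - <<'E'
from h import *
st(); print(delta([.47,.045,.25],down(0)))
E
```

```text
clock: 20.1
tcp_pos: [0.657, -0.259, 0.0032]
ee_rot: [0.707, 0.707, -0.002, -0.002]
force: [0.5, 0.2, 0.4]
grip_width: 0.0546
clock: 20.72
tcp_pos: [0.6587, -0.2597, 0.0055]
ee_rot: [0.707, 0.707, -0.001, -0.0]
force: [-0.1, 0.1, -1.4]
grip_width: 0.0314
clock: 22.22
tcp_pos: [0.56, -0.1004, 0.2659]
ee_rot: [0.707, 0.707, 0.001, 0.004]
force: [0.8, 0.2, -1.2]
grip_width: 0.0316
t 22.23 tcp [ 0.56   -0.1004  0.2659] q [ 0.38  0.61 -0.48  1.7   0.34  0.91 -0.24] F [ 0.8  0.2 -1.2] w 0.0316
x [ 0.001  1.    -0.004] y [ 1.    -0.001  0.007] z [ 0.007 -0.004 -1.   ]
(array([ 7.27, -4.51,  0.74]), array([ 0.04,  0.02, -0.01]))
```

```bash
python3 -m jog '[[1,-0.62,0,0,0,0],[1,-0.62,0,0,0,0],[1,-0.62,0,0,0,0],[1,-0.62,0,0,0,0],[1,-0.62,0.2,0,0,0],[1,-0.62,0.6,0,0,0],[0.8,-0.5,0.8,0,0,0],[0,0,0.8,0,0,0],[0,0,0,0,0,0]]'; python3 - <<'E'
from h import *
st(); print(delta([.47,.045,.205],down(0)))
E
```

```text
clock: 23.35
tcp_pos: [0.4697, 0.0456, 0.2279]
ee_rot: [0.704, 0.71, 0.006, 0.01]
force: [0.4, 0.3, -1.1]
grip_width: 0.0312
t 23.35 tcp [0.4697 0.0456 0.2279] q [ 0.09  0.53 -0.45  2.04  0.39  0.64 -0.61] F [ 0.4  0.3 -1.1] w 0.0312
x [-0.008  1.    -0.005] y [1.    0.008 0.022] z [ 0.022 -0.005 -1.   ]
(array([-0.02, -0.01,  1.15]), array([0.12, 0.03, 0.05]))
```

```bash
python3 -m jog '[[0,0,0.8,0,0,0],[0,0,0.3,0,0,0],[0,0,0,0,0,0]]';python3 -m jog '[[0,0,0,0,0,0],[0,0,0,0,0,0]]' 0.62;python3 -m jog '[[0,0,-1,0,0,0],[0,0,-1,0,0,0],[0,0,-1,0,0,0]]';  python3 - <<'E'
from h import *
st(); p=grab("wrist","w6"); p=grab("scene","s6")
E
```

```text
clock: 23.72
tcp_pos: [0.4713, 0.0458, 0.2086]
ee_rot: [0.704, 0.71, 0.008, 0.011]
force: [-0.4, -0.4, -0.6]
grip_width: 0.0315
clock: 23.98
tcp_pos: [0.472, 0.0459, 0.2099]
ee_rot: [0.704, 0.71, 0.009, 0.012]
force: [-0.7, -0.2, 0.6]
grip_width: 0.0495
clock: 24.35
tcp_pos: [0.4696, 0.0459, 0.2711]
ee_rot: [0.704, 0.71, 0.008, 0.011]
force: [0.8, 0.2, 0.1]
grip_width: 0.0545
t 24.35 tcp [0.4696 0.0459 0.2711] q [ 0.13  0.46 -0.49  1.98  0.33  0.75 -0.55] F [0.8 0.2 0.1] w 0.0545
x [-0.007  1.    -0.005] y [1.    0.008 0.026] z [ 0.026 -0.005 -1.   ]
```

View pics/w6.png

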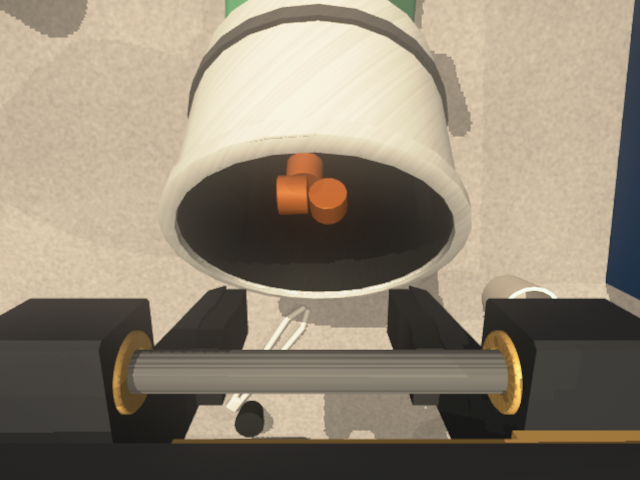

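View pics/s6.png

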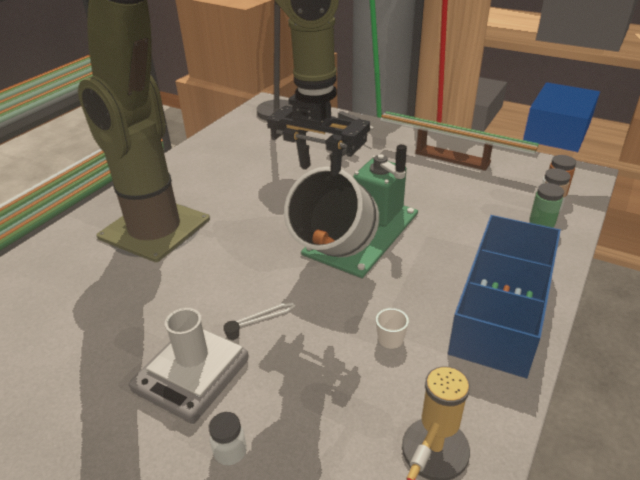

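All three slices lie in the drum: wrist (305,165), (292,196) and (328,201). None are left on the bench. The cup needs a sideways tool, so I'll test the tilt in free air first.

```bash
python3 -m jog '[[-1,-0.1,-0.2,0,0,0],[-1,-0.1,-0.2,0,0,0],[-1,-0.1,-0.2,0,0,0],[-1,-0.1,-0.2,0,0,0],[-1,-0.1,-0.2,0,0,0],[-1,-0.1,-0.2,0,0,0],[-1,-0.1,-0.2,0,0,0],[-1,-0.1,-0.2,0,0,0],[-1,-0.1,-0.2,0,0,0],[-1,-0.1,-0.2,0,0,0],[-1,0,0,0,0,0],[-1,0,0,0,0,0]]' 1;python3 -m jog '[[0,0,0,0,1,0],[0,0,0,0,1,0],[0,0,0,0,1,0]]'; python3 - <<'E'
from h import *
st()
E
```

```text
clock: 25.95
tcp_pos: [0.4478, -0.2004, 0.3055]
ee_rot: [0.703, 0.711, 0.007, 0.009]
force: [0.6, 0.4, 0.0]
grip_width: 0.0882
clock: 26.32
tcp_pos: [0.4486, -0.1981, 0.3056]
ee_rot: [0.674, 0.69, 0.194, -0.18]
force: [0.7, -0.2, -1.2]
grip_width: 0.0881
t 26.32 tcp [ 0.4486 -0.1981  0.3056] q [ 1.02  0.67 -0.72  1.68 -0.09  1.12  0.44] F [ 0.7 -0.2 -1.2] w 0.0881
x [-0.026  0.86   0.509] y [1.    0.016 0.025] z [ 0.013  0.51  -0.86 ]
```

```bash
cat > fk.py <<'E'
import numpy as np, itertools
from scipy.spatial.transform import Rotation as R
from scipy.optimize import least_squares
D=[([1.23182434,0.68997355,-0.19449344,1.56633343,0.15728989,0.90249336,-0.21513138],[0.22734172,-0.58151365,0.23791885],[9.82677209e-01,1.85323166e-01,-2.35470630e-04,-8.78309017e-04]),
([.91,.6,-.52,1.84,.41,.8,.2],[.4138,-.3321,.2382],[.696,.718,-.002,.001]),
([.38,.84,-.38,1.72,.48,.67,-.27],[.5889,-.1485,.1216],[.708,.706,-.002,.005]),
([.36,.92,-.31,1.79,.55,.5,-.32],[.5728,-.1545,.0526],[.708,.706,-.001,.006]),
([.13,.49,-.48,1.99,.34,.73,-.55],[.4736,.0379,.2581],[.709,.705,.006,.008]),
([.07,.57,-.44,2.05,.39,.62,-.63],[.463,.0532,.208],[.706,.708,-.004,-.005]),
([.51,.97,-.42,1.33,.44,.95,0.],[.6582,-.2671,.1212],[.706,.708,-.008,-.009]),
([.55,.99,-.36,1.62,.52,.63,-.09],[.5871,-.2684,.0448],[.708,.707,0,.002]),
([1.02,.67,-.72,1.68,-.09,1.12,.44],[.4486,-.1981,.3056],[.674,.69,.194,-.18])]
def rots(q,s):
    ax="zyzyzyz"; Rs=[];T=R.identity()
    for a,qi,si in zip(ax,q,s): T=T*R.from_euler(a,si*qi); Rs.append(T)
    return Rs
if __name__=="__main__":
    best=[]
    for s in itertools.product([1,-1],repeat=7):
        C=[rots(q,s)[6].inv()*R.from_quat(o) for q,p,o in D]
        m=R.concatenate(C).mean(); e=np.degrees((R.concatenate(C)*m.inv()).magnitude()).max(); best.append((e,s,m.as_matrix().round(2).tolist()))
    best.sort(key=lambda b:b[0]); [print(b) for b in best[:4]]
    s=best[0][1]
    A=[];b=[]
    for q,p,o in D:
        r=rots(q,s); rows=[np.eye(3)]+[r[i].as_matrix() for i in (1,3,5,6)]  # base,upper,fore,wrist,tool offsets
        A.append(np.hstack([rows[0][:,2:3]]+[rows[i][:,c:c+1] for i,c in ((1,0),(1,2),(2,0),(2,2),(3,0),(3,2))])); b.append(p)
    A=np.vstack(A);b=np.hstack(b); x,res,rk,sv=np.linalg.lstsq(A,b,rcond=1e-4); print(x.round(3),rk,sv.round(2),np.abs(A@x-b).max())
E
python3 fk.py
```

```text
(np.float64(0.8829396404986484), (-1, 1, -1, 1, -1, 1, -1), [[-0.0, -1.0, 0.0], [1.0, -0.0, 0.0], [-0.0, 0.0, 1.0]])
(np.float64(34.73364430137184), (-1, -1, -1, -1, 1, 1, -1), [[0.67, 0.06, -0.74], [0.66, 0.43, 0.62], [0.35, -0.9, 0.25]])
(np.float64(39.10874086153399), (-1, -1, 1, 1, -1, 1, -1), [[0.24, -0.02, 0.97], [0.55, 0.82, -0.12], [-0.8, 0.57, 0.2]])
(np.float64(40.81574700733395), (-1, 1, 1, 1, -1, 1, -1), [[0.62, -0.79, -0.03], [0.7, 0.53, 0.47], [-0.35, -0.31, 0.88]])
[ 0.315  0.047  0.583 -0.02   0.323  0.055  0.314] 7 [5.91 4.99 1.52 0.59 0.44 0.39 0.26] 0.021975346957542413
```

```bash
cat > fit.py <<'E'
from fk import *
import json,os
s=(-1,1,-1,1,-1,1,-1)
DD=list(D)
if os.path.exists("log.jsonl"): DD=[D[0]]+[tuple(json.loads(l)) for l in open("log.jsonl")]
def run(cols,DD=DD):
    A=[];b=[]
    for q,p,o in DD:
        r=[np.eye(3)]+[x.as_matrix() for x in rots(q,s)]
        A.append(np.c_[tuple(r[i][:,c] for i,c in cols)]);b.append(p)
    A=np.vstack(A);b=np.hstack(b);x=np.linalg.lstsq(A,b,rcond=1e-4)[0];print(cols,x.round(4),np.abs(A@x-b).max().round(4)); return x
if __name__=="__main__":
    run([(0,2),(2,2),(4,2),(6,2)])
    run([(0,2),(1,0),(2,2),(4,2),(6,2)])
    run([(0,2),(1,0),(2,2),(3,0),(4,0),(4,2),(6,0),(6,2)])
    run([(0,2),(2,2),(3,0),(4,2),(5,0),(6,2)])
    run([(0,2),(1,0),(1,1),(2,2),(3,0),(3,1),(4,2),(5,0),(5,1),(6,0),(6,2),(7,0),(7,1)])
E
python3 fit.py
```

```text
[(0, 2), (2, 2), (4, 2), (6, 2)] [0.2271 0.6354 0.2639 0.324 ] 0.0299
[(0, 2), (1, 0), (2, 2), (4, 2), (6, 2)] [0.2971 0.0621 0.5584 0.2527 0.3468] 0.0258
[(0, 2), (1, 0), (2, 2), (3, 0), (4, 0), (4, 2), (6, 0), (6, 2)] [0.3312 0.074  0.5585 0.002  0.0081 0.3309 0.0623 0.3195] 0.0237
[(0, 2), (2, 2), (3, 0), (4, 2), (5, 0), (6, 2)] [ 2.427e-01  6.435e-01 -3.000e-04  3.104e-01  5.300e-02  2.763e-01] 0.0261
[(0, 2), (1, 0), (1, 1), (2, 2), (3, 0), (3, 1), (4, 2), (5, 0), (5, 1), (6, 0), (6, 2), (7, 0), (7, 1)] [ 3.391e-01 -2.400e-03 -1.310e-02  5.642e-01  5.000e-04 -3.760e-02
  3.368e-01  2.100e-03  9.000e-04 -5.000e-04  3.206e-01 -6.600e-03
  4.200e-03] 0.0039
```

```bash
cat > ik.py <<'E'
from fk import *
from fit import run,s
import io,contextlib
with contextlib.redirect_stdout(io.StringIO()):
    cols=[(0,2),(1,1),(2,2),(3,1),(4,2),(5,1),(6,0),(6,2),(7,0),(7,1)]; X=run(cols)
Rc=R.from_matrix([[0,-1,0],[1,0,0],[0,0,1]])
lo=np.array([-3.01,-.46,-1.47,.13,-1,.04,-2.66]);hi=np.array([3.01,2.08,1.51,2.56,4.14,2.09,2.66])
def fkp(q):
    rr=rots(q,s); r=[np.eye(3)]+[x.as_matrix() for x in rr]
    return sum(x*r[i][:,c] for (i,c),x in zip(cols,X)), rr[6]*Rc
def ik(p,rot,q0=None,n=30,seed=0):
    rng=np.random.default_rng(seed); out=[]
    st=[q0] if q0 is not None else []
    st+= [lo+(hi-lo)*rng.random(7) for _ in range(n)]
    f=lambda q:np.r_[(fkp(q)[0]-p)*5,(rot.inv()*fkp(q)[1]).as_rotvec()]
    for g in st:
        o=least_squares(f,np.clip(g,lo+.01,hi-.01),bounds=(lo+.05,hi-.05),max_nfev=60)
        if np.abs(o.fun).max()<.01: out.append(o.x)
    return out
def tool(z,y):
    z=np.array(z,float);z/=np.linalg.norm(z);y=np.array(y,float);y-=z*(y@z);y/=np.linalg.norm(y)
    return R.from_matrix(np.c_[np.cross(y,z),y,z])
E
python3 - <<'E'
from ik import *
print(X.round(4))
q0=np.array([1.02,.67,-.72,1.68,-.09,1.12,.44])
for az in range(-180,180,30):
  for el in (0,-25):
    e=np.radians(el);a=np.radians(az); z=[np.cos(a)*np.cos(e),np.sin(a)*np.cos(e),np.sin(e)]
    y=[-np.sin(a),np.cos(a),0]
    for sg in (1,-1):
        p=np.array([.395,-.308,.10])+.019*np.array(z)
        S=ik(p,tool(z,sg*np.array(y)),q0,n=12)
        if S:
            S.sort(key=lambda q:np.abs(q-q0).max()); print(az,el,sg,len(S),S[0].round(2))
E
```

```text
[ 3.405e-01 -1.300e-02  5.627e-01 -3.880e-02  3.345e-01  3.800e-03
 -4.000e-04  3.240e-01 -6.500e-03  3.100e-03]Traceback (most recent call last):
  File "<stdin>", line 10, in <module>
  File "ik.py", line 17, in ik
    o=least_squares(f,np.clip(g,lo+.01,hi-.01),bounds=(lo+.05,hi-.05),max_nfev=60)
    return func(*args, **kwargs)
    raise ValueError("Initial guess is outside of provided bounds")
ValueError: Initial guess is outside of provided bounds
```

```bash
sed -i 's/lo+.01,hi-.01/lo+.06,hi-.06/' ik.py; time python3 - <<'E'
from ik import *
q0=np.array([1.02,.67,-.72,1.68,-.09,1.12,.44])
for az in range(-180,180,30):
  for el in (0,-25):
    e=np.radians(el);a=np.radians(az); z=[np.cos(a)*np.cos(e),np.sin(a)*np.cos(e),np.sin(e)]
    y=[-np.sin(a),np.cos(a),0]
    for sg in (1,-1):
        p=np.array([.395,-.308,.10])+.019*np.array(z)
        S=ik(p,tool(z,sg*np.array(y)),q0,n=10)
        if S:
            S.sort(key=lambda q:np.abs(q-q0).max()); print(az,el,sg,len(S),S[0].round(2))
E
```

```text
-180 0 1 10 [ 0.13  1.61  0.63  1.    0.09  2.03 -0.9 ]
-180 0 -1 4 [0.16 1.62 0.61 0.97 0.12 2.04 2.23]
-180 -25 1 3 [ 0.11  1.37  0.61  1.27 -0.05  1.61 -0.94]
-180 -25 -1 4 [ 0.66  1.36 -0.71  1.19  0.72  2.03  1.39]
-150 0 1 5 [-0.12  1.54  0.59  1.37  0.35  1.55 -0.94]
-150 -25 1 5 [-0.06  1.28  0.48  1.57  0.3   1.22 -0.97]
-150 -25 -1 3 [ 0.55  1.31 -0.75  1.5   1.01  1.93  1.47]
-120 0 1 6 [-0.5   1.73  0.94  1.8   0.27  0.83 -0.81]
-120 0 -1 1 [ 0.05  1.4  -0.08  1.73  1.08  1.65  1.54]
-120 -25 1 5 [-0.31  1.3   0.62  1.95  0.63  0.67 -1.08]
-120 -25 -1 1 [-0.04  1.18  0.14  1.89  0.99  1.05  1.71]
-90 0 1 4 [-0.74  2.02  1.08  2.22  1.41  0.09 -2.05]
-90 0 -1 2 [-0.32  1.54  0.29  2.16  1.45  1.17  1.08]
-90 -25 1 7 [ 0.08  1.21 -0.21  2.34  1.67  1.35 -1.99]
-90 -25 -1 2 [-0.43  1.42  0.66  2.32  2.05  0.51  0.77]
-60 0 -1 2 [-0.02  1.76 -0.04  2.51  1.77  2.04  0.5 ]
0 0 1 3 [ 1.99  2.03 -1.32  2.34  3.28  0.4   0.39]
0 -25 1 3 [ 1.77  1.7  -1.42  2.49  2.72  0.83  0.45]
30 0 1 4 [ 1.71  1.58 -0.85  1.93 -0.95  0.69 -1.81]
30 0 -1 5 [ 1.73  1.6  -0.87  1.97 -0.95  0.64  1.35]
30 -25 1 7 [ 1.81  1.58 -1.33  2.07  0.92  0.33  2.43]
30 -25 -1 6 [ 1.69  1.37 -0.96  2.12 -0.95  0.2   1.16]
60 0 1 7 [ 1.15  1.41 -0.13  1.53 -0.95  1.58 -1.81]
60 0 -1 5 [ 1.37  1.46 -0.5   1.54 -0.69  1.34  1.1 ]
60 -25 1 5 [ 1.06  1.18 -0.03  1.71 -0.95  1.25 -1.82]
60 -25 -1 4 [ 1.45  1.29 -0.75  1.71 -0.33  0.9   0.73]
90 0 1 7 [ 0.89  1.49  0.09  1.14 -0.77  2.02 -1.85]
90 0 -1 2 [ 1.37  1.73 -1.24  1.12  0.09  1.78  0.37]
90 -25 1 7 [ 0.67  1.33  0.52  1.38 -0.89  1.81 -1.57]
90 -25 -1 5 [ 1.21  1.32 -0.65  1.36 -0.14  1.43  0.8 ]
120 -25 1 8 [ 0.51  1.4   0.6   1.15 -0.63  1.94 -1.39]
120 -25 -1 5 [ 0.91  1.34 -0.42  1.11 -0.03  1.8   1.09]
150 -25 1 10 [ 0.29  1.46  0.76  1.09 -0.41  1.93 -1.05]
150 -25 -1 4 [ 0.73  1.36 -0.46  1.04  0.29  1.96  1.31]
real	3m34.920s
user	3m32.184s
sys	0m0.180s
```

```bash
cat > plan.py <<'E'
from ik import *
import sys
def zt(az,el):
    a,e=np.radians(az),np.radians(el); return np.array([np.cos(a)*np.cos(e),np.sin(a)*np.cos(e),np.sin(e)])
def pose(c,az,el,back=0):
    z=zt(az,el); a=np.radians(az); y=np.array([np.sin(a),-np.cos(a),0])
    return c+(.019-back)*z, tool(z,y)
E
cat > chk.py <<'E'
from plan import *
q0=np.array([1.02,.67,-.72,1.68,-.09,1.12,.44])
cup=np.array([.395,-.308,.1])
for az in (75,90):
  for el in (-10,):
    q=q0
    for nm,c,az2,e2,b in [("hi",cup+[0,0,.2],az,-30,.1),("pre",cup,az,el,.1),("grasp",cup,az,el,0),("lift",cup+[0,0,.2],az,el,0)]+[("drum%d"%t,np.array([.47,-.02,.25]),max(az,85),el-t,0) for t in (0,30,60,90,110,125)]:
        p,ro=pose(c,az2,e2,b); S=ik(p,ro,q,n=0)
        if not S: print(az,el,nm,"FAIL"); continue
        print(az,el,nm,S[0].round(2)); q=S[0]
E
python3 chk.py
```

```text
75 -10 hi [ 1.42  0.99 -0.82  1.29 -0.26  1.61  0.49]
75 -10 pre FAIL
75 -10 grasp [ 1.38  1.46 -0.78  1.4  -0.26  1.37  0.73]
75 -10 lift [ 1.43  1.17 -0.89  1.5  -0.41  1.46  0.58]
75 -10 drum0 [ 1.05  1.21 -0.96  1.92 -0.58  0.87  0.75]
75 -10 drum30 [ 0.95  0.9  -0.94  1.99 -0.3   0.66  0.37]
75 -10 drum60 [ 0.65  0.63 -0.78  2.02  0.15  0.61 -0.22]
75 -10 drum90 FAIL
75 -10 drum110 [-0.25  0.6  -0.19  1.99  0.7   0.97 -1.03]
75 -10 drum125 [-0.44  0.71 -0.07  1.96  0.76  1.13 -1.15]
90 -10 hi [ 1.22  1.03 -0.65  1.06 -0.25  1.88  0.64]
90 -10 pre [ 1.2   1.51 -0.63  0.83 -0.24  1.98  0.77]
90 -10 grasp [ 1.2   1.45 -0.63  1.21 -0.25  1.66  0.83]
90 -10 lift [ 1.25  1.17 -0.73  1.32 -0.39  1.75  0.67]
90 -10 drum0 [ 0.97  1.17 -0.83  1.86 -0.62  1.02  0.82]
90 -10 drum30 [ 0.74  0.8  -0.56  1.95 -0.6   0.85  0.76]
90 -10 drum60 [ 0.39  0.57 -0.35  2.01 -0.27  0.64  0.31]
90 -10 drum90 [-0.09  0.51 -0.13  2.04  0.38  0.67 -0.51]
90 -10 drum110 [-0.41  0.6   0.05  2.02  0.63  0.84 -0.86]
90 -10 drum125 [-0.58  0.71  0.15  2.01  0.74  0.98 -1.05]
```

```bash
cat >> h.py <<'E'
import sys
def pz(az,el):
    a,e=np.radians(az),np.radians(el); z=np.array([np.cos(a)*np.cos(e),np.sin(a)*np.cos(e),np.sin(e)])
    y=np.array([np.sin(a),-np.cos(a),0]); return z,R.from_matrix(np.c_[np.cross(y,z),y,z])
def dg(c,az,el,back=0):
    z,ro=pz(az,el); p=np.array(c)+(.019-back)*z; print("to",p.round(4),delta(p,ro))
E
python3 - <<'E'
from h import *
dg([.395,-.308,.3],90,-59,.1)
E
```

```text
to [ 0.395  -0.3497  0.3694] (array([-4.83, -2.72, -6.64]), array([0.07, 0.04, 0.15]))
```

```bash
python3 -m jog '[[-0.7,-0.4,-0.9,0,0.5,0.1],[-0.7,-0.4,-0.9,0,0.5,0],[-0.7,-0.4,-0.9,0,0.5,0],[-0.7,-0.4,-0.9,0,0.5,0],[-0.7,-0.4,-0.9,0,0.5,0],[-0.7,-0.4,-0.9,0,0.5,0],[-0.7,-0.4,-0.9,0,0.5,0],[0,0,0,0,0.5,0],[0,0,0,0,0.5,0]]'; python3 - <<'E'
from h import *
st(); dg([.395,-.308,.3],90,-10,.11)
E
```

```text
clock: 27.45
tcp_pos: [0.3879, -0.3631, 0.309]
ee_rot: [0.555, 0.549, 0.444, -0.439]
force: [-0.4, 0.3, 0.1]
grip_width: 0.0881
t 27.45 tcp [ 0.3879 -0.3631  0.309 ] q [ 1.27  1.2  -0.75  1.08 -0.33  1.93  0.6 ] F [-0.4  0.3  0.1] w 0.0881
x [0.002 0.221 0.975] y [ 1.    -0.011  0.   ] z [ 0.011  0.975 -0.221]
to [ 0.395  -0.3976  0.3158] (array([-0.05,  0.38, -1.75]), array([ 0.06,  0.27, -0.01]))
```

```bash
python3 -m jog '[[0,0.4,-0.9,0,0.27,0],[0,0,-0.9,0,0,0]]'; python3 - <<'E'
from h import *
st(); p=grab("wrist","w7"); t=grab("top","t7"); s=grab("scene","s7")
print("rim top",onz(t,(443.7,326.7),.134),"scene",onz(s,(183.5,321),.134))
for n,q in (("t",t),("s",s),("w",p)):
    for d in masks_of(q,"cup_mid")[:1]:
        ys,xs=np.where(d["mask"]); print(n,d["score"],xs.min(),xs.max(),ys.min(),ys.max())
dg([.395,-.308,.1],90,-10,.1)
E
```

```text
clock: 27.7
tcp_pos: [0.3949, -0.3983, 0.3113]
ee_rot: [0.545, 0.535, 0.456, -0.456]
force: [-0.8, 0.1, -0.6]
grip_width: 0.0882
t 27.7 tcp [ 0.3949 -0.3983  0.3113] q [ 1.25  1.28 -0.76  0.9  -0.36  2.07  0.53] F [-0.8  0.1 -0.6] w 0.0882
x [0.01  0.167 0.986] y [ 1.    -0.01  -0.008] z [ 0.009  0.986 -0.167]
rim top [ 0.39149019 -0.3082793   0.134     ] scene [ 0.39623941 -0.30775223  0.134     ]
t 0.7 420 460 310 344
s 0.95 165 207 307 367
w 0.89 275 353 406 439
to [ 0.395  -0.3878  0.1141] (array([-9.76,  0.06,  2.19]), array([ 0.05, -0.02, -0.04]))
```

View pics/w7.png

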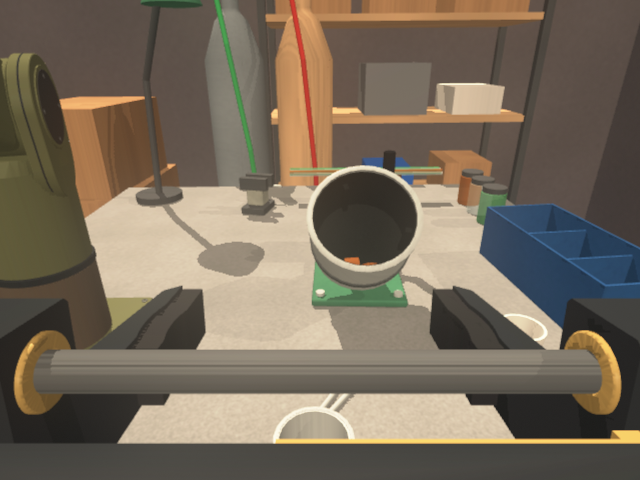

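View pics/s7.png

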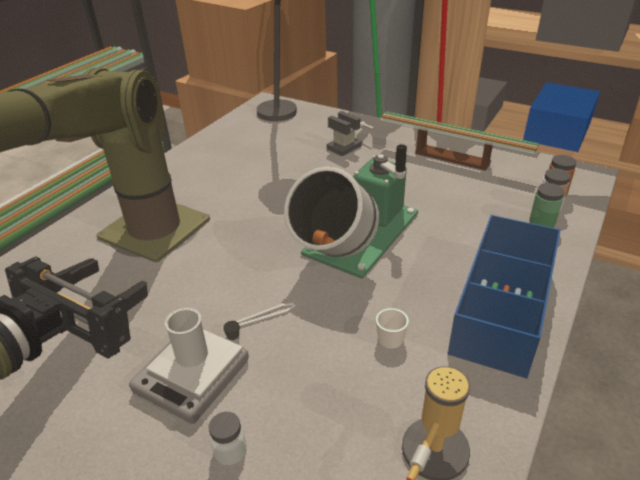

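```bash
python3 -m jog '[[-0.8,0,0.2,0,-0.5,0],[-1,0,0.3,0,0,0],[-1,0,0.3,0,0,0],[-1,0,0.2,0,0,0],[-1,0,0.2,0,0,0]]'; python3 - <<'E'
from h import *
st(); dg([.394,-.308,.1],90,-14,.075)
E
```

```text
clock: 28.62
tcp_pos: [0.3937, -0.3961, 0.2099]
ee_rot: [0.564, 0.556, 0.432, -0.432]
force: [1.3, -0.3, -0.0]
grip_width: 0.0882
t 28.62 tcp [ 0.3937 -0.3961  0.2099] q [ 1.25  1.35 -0.72  0.93 -0.22  1.95  0.65] F [ 1.3 -0.3 -0. ] w 0.0882
x [0.008 0.255 0.967] y [ 1.    -0.008 -0.007] z [ 0.006  0.967 -0.255]
to [ 0.394  -0.3623  0.1135] (array([-4.23,  0.03,  2.86]), array([ 0.04,  0.08, -0.05]))
```

```bash
python3 -m jog '[[-1,0,0.2,0.04,0,-0.05],[-1,0,0.2,0,0,0],[-1,0,0.3,0,0,0],[-1,0,0.4,0,0,0],[-0.2,0,0.8,0,0,0]]'; python3 - <<'E'
from h import *
st(); dg([.394,-.308,.1],90,-14,0); p=grab("scene","s8");grab("wrist","w8")
E
```

```text
clock: 29.25
tcp_pos: [0.3932, -0.3802, 0.1092]
ee_rot: [0.56, 0.559, 0.432, -0.433]
force: [-0.0, 0.8, 0.7]
grip_width: 0.088
t 29.25 tcp [ 0.3932 -0.3802  0.1092] q [ 1.23  1.48 -0.7   0.93 -0.15  1.86  0.74] F [-0.   0.8  0.7] w 0.088
x [0.002 0.253 0.968] y [ 1.    -0.    -0.002] z [-0.     0.968 -0.253]
to [ 0.394  -0.2896  0.0954] (array([0.48, 0.04, 4.56]), array([-0.  ,  0.06, -0.01]))
```

View pics/s8.png

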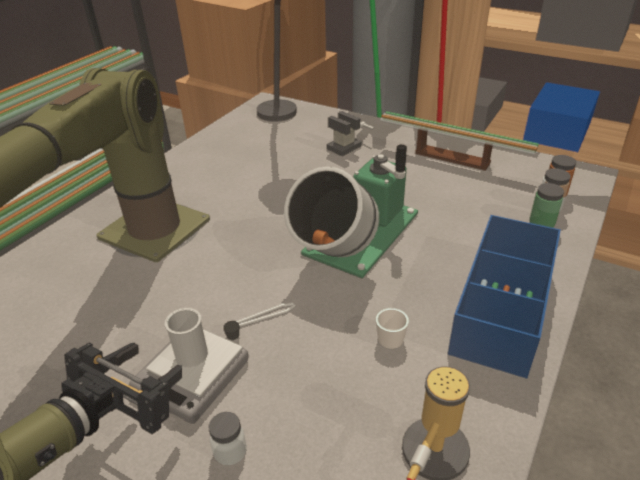

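View pics/w8.png

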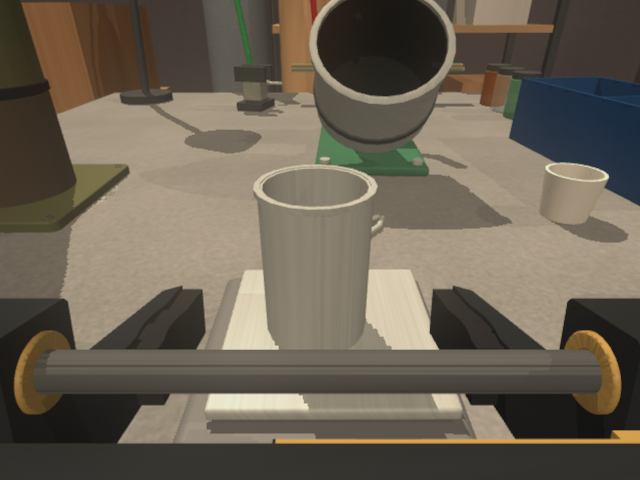

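The cup is centred between the fingers, at wrist column 316. Advancing.

```bash
python3 -m jog '[[0.2,0,1,0,0,0],[0.2,0,1,0,0,0],[0.1,0,1,0,0,0],[0,0,1,0,0,0],[0,0,0.5,0,0,0]]'; python3 - <<'E'
from h import *
st(); dg([.394,-.308,.1],90,-14,0)
E
```

```text
clock: 29.98
tcp_pos: [0.3943, -0.2905, 0.0975]
ee_rot: [0.56, 0.56, 0.432, -0.43]
force: [1.0, 0.5, 0.9]
grip_width: 0.0884
t 29.98 tcp [ 0.3943 -0.2905  0.0975] q [ 1.24  1.43 -0.72  1.26 -0.15  1.58  0.76] F [1.  0.5 0.9] w 0.0884
x [-0.002  0.256  0.967] y [ 1.    -0.001  0.002] z [ 0.002  0.967 -0.256]
to [ 0.394  -0.2896  0.0954] (array([-0.09, -0.02,  0.07]), array([0.01, 0.08, 0.01]))
```

```bash
python3 -m jog '[[0,0,0,0,0,0],[0,0,0,0,0,0],[0,0,0,0,0,0],[0,0,0,0,0,0],[0,0,0,0,0,0]]' 0 30; python3 - <<'E'
from h import *
st()
E
python3 -m jog '[[0.5,0,-0.1,0,0,0],[1,0,-0.2,0,0,0],[1,0,-0.2,0,0,0],[1,0,-0.2,0,0,0],[1,0,-0.2,0,0,0],[1,0,-0.2,0,0,0]]'; python3 - <<'E'
from h import *
st();grab("scene","s9");grab("top","t9"); dg([.47,-.06,.28],90,-15,0)
E
```

```text
clock: 30.6
tcp_pos: [0.3947, -0.2925, 0.0976]
ee_rot: [0.561, 0.561, 0.432, -0.429]
force: [0.1, 1.1, 0.3]
grip_width: 0.0582
t 30.6 tcp [ 0.3947 -0.2925  0.0976] q [ 1.24  1.43 -0.72  1.25 -0.15  1.58  0.76] F [0.1 1.1 0.3] w 0.0582
x [-0.002  0.258  0.966] y [ 1.    -0.003  0.002] z [ 0.003  0.966 -0.258]
clock: 31.35
tcp_pos: [0.3944, -0.2853, 0.2163]
ee_rot: [0.562, 0.561, 0.431, -0.428]
force: [-0.3, -0.0, -2.8]
grip_width: 0.0582
t 31.35 tcp [ 0.3944 -0.2853  0.2163] q [ 1.27  1.25 -0.77  1.34 -0.24  1.62  0.68] F [-0.3 -0.  -2.8] w 0.0582
x [-0.001  0.261  0.965] y [ 1.    -0.004  0.002] z [ 0.004  0.965 -0.261]
to [ 0.47   -0.0416  0.2751] (array([ 5.96,  3.71, 11.03]), array([0.03, 0.02, 0.02]))
```

View pics/s9.png

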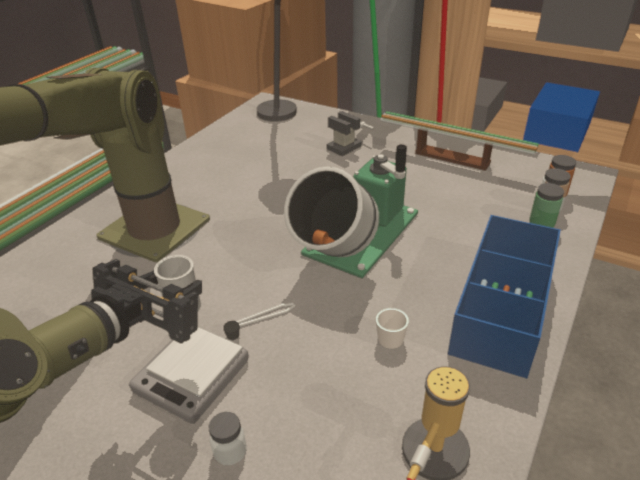

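The cup is lifted and upright at (175,275), and the pan is empty. Moving towards the drum.

```bash
python3 -m jog '[[0.6,0.3,0.6,0,0,0],[0.6,0.33,0.9,0,0,0],[0.6,0.33,1,0,0,0],[0.55,0.33,1,0,0,0],[0.5,0.33,1,0,0,0],[0.5,0.33,1,0,0,0],[0.5,0.33,1,0,0,0],[0.5,0.33,1,0,0,0],[0.5,0.33,1,0,0,0],[0.5,0.33,1,0,0,0],[0.5,0.33,1,0,0,0]]'; python3 - <<'E'
from h import *
st(); dg([.47,-.04,.28],90,-60,0)
E
```

```text
clock: 32.83
tcp_pos: [0.4681, -0.0352, 0.2766]
ee_rot: [0.561, 0.559, 0.429, -0.434]
force: [0.3, 0.1, -2.3]
grip_width: 0.0586
t 32.83 tcp [ 0.4681 -0.0352  0.2766] q [ 1.05  1.11 -0.92  1.79 -0.48  1.07  0.63] F [ 0.3  0.1 -2.3] w 0.0586
x [0.006 0.255 0.967] y [ 1.     0.001 -0.007] z [-0.003  0.967 -0.255]
to [ 0.47   -0.0305  0.2635] (array([-0.57,  0.1 ,  0.39]), array([-0.03, -4.52, -0.03]))
```

```bash
python3 -m jog '[[0,0,0,0,-0.8,0],[0,0,0,0,-0.8,0],[0,0,0,0,-0.8,0],[0,0,0,0,-0.8,0],[0,0,0,0,-0.8,0],[0,0,0,0,-0.8,0],[0,0,0,0,-0.8,0]]'; python3 - <<'E'
from h import *
st(); dg([.472,-.015,.25],90,-90,0)
E
```

```text
clock: 33.7
tcp_pos: [0.4613, -0.026, 0.2748]
ee_rot: [0.697, 0.699, 0.106, -0.12]
force: [1.0, 0.2, -2.5]
grip_width: 0.0584
t 33.7 tcp [ 0.4613 -0.026   0.2748] q [ 0.53  0.52 -0.54  1.94 -0.09  0.78  0.11] F [ 1.   0.2 -2.5] w 0.0584
x [-0.     0.949  0.315] y [ 1.     0.006 -0.019] z [-0.02   0.315 -0.949]
to [ 0.472 -0.015  0.231] (array([-0.17,  0.58,  2.24]), array([-0.11, -1.84,  0.02]))
```

```bash
python3 -m jog '[[0,0.2,0.6,0,-0.7,0],[0,0.2,0.6,0,-0.7,0],[0,0.2,0.5,0,-0.4,0],[0,0,0.3,0,0,0]]'; python3 - <<'E'
from h import *
st(); dg([.472,-.012,.238],90,-115,0); grab("scene","s10")
E
```

```text
clock: 34.2
tcp_pos: [0.4672, -0.0094, 0.2348]
ee_rot: [0.701, 0.713, -0.007, -0.009]
force: [0.3, -0.5, -2.1]
grip_width: 0.0581
t 34.2 tcp [ 0.4672 -0.0094  0.2348] q [ 0.11  0.51 -0.29  2.01  0.21  0.68 -0.29] F [ 0.3 -0.5 -2.1] w 0.0581
x [-0.018  1.     0.003] y [ 1.     0.018 -0.023] z [-0.023  0.003 -1.   ]
to [ 0.472  -0.02    0.2208] (array([-0.54,  0.25,  0.69]), array([-0.11, -2.52,  0.13]))
```

View pics/s10.png

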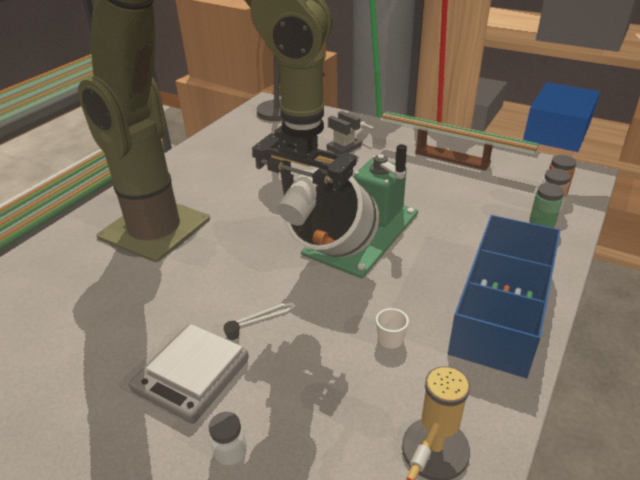

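```bash
python3 -m jog '[[-0.1,0.1,0.15,0,-0.4,0],[-0.1,0.1,0.15,0,-0.4,0],[-0.1,0.05,0.15,0,-0.4,0],[-0.1,0,0.1,0,-0.4,0],[-0.1,0,0,0,-0.4,0],[0,0,0,0,-0.4,0],[0,0,0,0,-0.4,0],[0,0,0,0,-0.4,0]]'; python3 - <<'E'
from h import *
st(); dg([.472,-.01,.238],90,-135,0); grab("scene","s11")
E
```

```text
clock: 35.25
tcp_pos: [0.4638, -0.0296, 0.2209]
ee_rot: [0.679, 0.68, -0.209, 0.18]
force: [-0.1, 0.3, -1.6]
grip_width: 0.0585
t 35.25 tcp [ 0.4638 -0.0296  0.2209] q [-0.44  0.64  0.09  2.02  0.62  0.84 -0.86] F [-0.1  0.3 -1.6] w 0.0585
x [-0.013  0.848 -0.529] y [ 0.999 -0.01  -0.039] z [-0.039 -0.529 -0.848]
to [ 0.472  -0.0234  0.2246] (array([ 0.16,  0.4 , -0.33]), array([-0.21, -1.3 ,  0.1 ]))
```

View pics/s11.png

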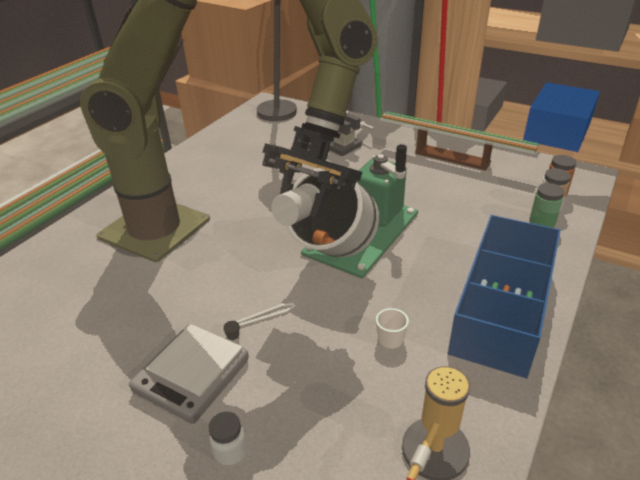

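```bash
python3 -m jog '[[0.1,0.2,-0.2,0,-0.4,0],[0.1,0.2,-0.2,0,-0.4,0],[0,0,-0.1,0,-0.4,0],[0,0,-0.1,0,-0.2,0],[0,0,0,0,0,0],[0,0,0,0,0,0]]'; python3 - <<'E'
from h import *
s=r.get_state()
st(); dg([.472,-.008,.238],90,-140,0); grab("scene","s12")
E
```

```text
clock: 36.05
tcp_pos: [0.4692, -0.0212, 0.2248]
ee_rot: [0.651, 0.652, -0.293, 0.256]
force: [0.6, -0.3, -0.9]
grip_width: 0.0584
t 36.05 tcp [ 0.4692 -0.0212  0.2248] q [-0.6   0.75  0.17  1.96  0.68  1.01 -0.99] F [ 0.6 -0.3 -0.9] w 0.0584
x [-0.021  0.699 -0.715] y [ 0.999 -0.02  -0.05 ] z [-0.049 -0.715 -0.697]
to [ 0.472  -0.0226  0.2258] (array([-0.09,  0.14,  0.01]), array([-0.28, -0.43,  0.13]))
```

View pics/s12.png

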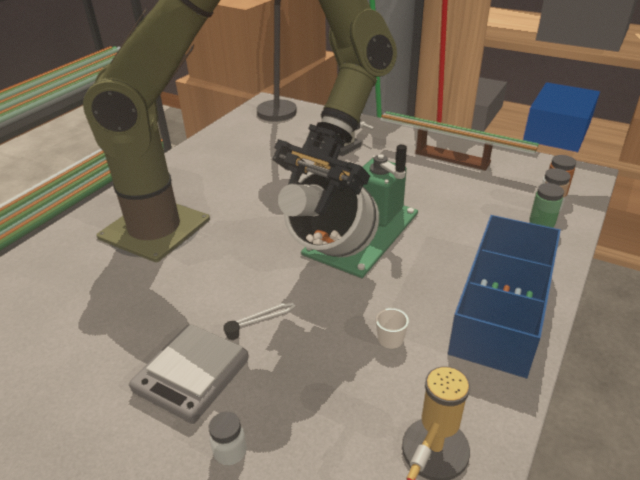

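Nuggets now show in the drum at about (320,238). I'll tip a little further and hold so the cup empties.

```bash
python3 -m jog '[[0,0.1,0,0,-0.5,0],[0,0,0,0,-0.5,0],[0,0,0,0,0,0],[0.3,0,0,0,0,0],[-0.3,0,0,0,0,0],[0.3,0,0,0,0,0],[-0.3,0,0,0,0,0],[0,0,0,0,0,0]]'; python3 - <<'E'
from h import *
st(); F=[]
for i in range(6):
    p=grab("scene"); F.append(r.get_state()["force"])
print(np.mean(F,0))
cv2.imwrite("pics/s13.png",cv2.resize(p["frame"][150:280,250:430],None,fx=4,fy=4,interpolation=cv2.INTER_CUBIC))
E
```

```text
clock: 37.1
tcp_pos: [0.4714, -0.0253, 0.2279]
ee_rot: [0.627, 0.624, -0.348, 0.311]
force: [0.1, 0.2, -1.8]
grip_width: 0.0584
t 37.1 tcp [ 0.4714 -0.0253  0.2279] q [-0.68  0.84  0.22  1.94  0.72  1.1  -1.06] F [ 0.1  0.2 -1.8] w 0.0584
x [-0.02   0.567 -0.824] y [ 0.999 -0.029 -0.044] z [-0.049 -0.824 -0.565]
[-0.22903751 -0.20642957 -0.93875799]
```

View pics/s13.png

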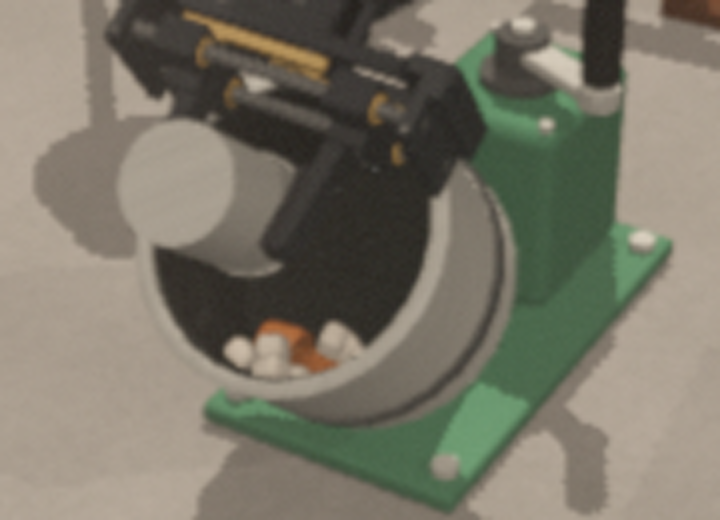

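```bash
python3 -m jog '[[-0.8,0,-0.5,0,0,0],[-0.8,0,-0.5,0,0,0],[-0.5,0,-0.3,0,0.6,0],[0,0,0,0,1,0],[0,0,0,0,1,0],[0,0,0,0,1,0],[0,0,0,0,1,0],[0,0,0,0,1,0],[0,0,0,0,1,0]]'; python3 - <<'E'
from h import *
st(); dg([.47,-.06,.29],90,-15,0)
E
```

```text
clock: 38.52
tcp_pos: [0.4745, -0.0258, 0.2905]
ee_rot: [0.71, 0.696, 0.064, -0.085]
force: [0.4, 0.2, -1.8]
grip_width: 0.0586
t 38.52 tcp [ 0.4745 -0.0258  0.2905] q [ 0.28  0.46 -0.28  1.89 -0.12  0.84  0.09] F [ 0.4  0.2 -1.8] w 0.0586
x [0.023 0.978 0.209] y [ 0.999 -0.016 -0.031] z [-0.027  0.21  -0.977]
to [ 0.47   -0.0416  0.2851] (array([-0.84, -0.21,  0.11]), array([-0.07,  6.29, -0.2 ]))
```

```bash
python3 -m jog '[[-0.2,-0.1,0,0,1,-0.1],[-0.2,-0.1,0,0,1,-0.1],[-0.2,0,0,0,1,0],[-0.2,0,0,0,1,0],[0,0,0,0,1,0],[0,0,0,0,1,0],[0,0,0,0,0.4,0],[0,0,0,0,0,0]]'; python3 - <<'E'
from h import *
st(); dg([.3947,-.3108,.23],90,-15,0); t=grab("top","t14"); s=grab("scene","s14"); cv2.imwrite("pics/s14.png",cv2.resize(s["frame"][120:300,220:430],None,fx=3.5,fy=3.3))
E
```

```text
clock: 39.52
tcp_pos: [0.4692, -0.0535, 0.2888]
ee_rot: [0.55, 0.555, 0.439, -0.443]
force: [0.6, 1.3, -0.7]
grip_width: 0.0584
t 39.52 tcp [ 0.4692 -0.0535  0.2888] q [ 0.96  1.04 -0.68  1.75 -0.64  1.25  0.82] F [ 0.6  1.3 -0.7] w 0.0584
x [-0.002  0.222  0.975] y [1.    0.008 0.   ] z [-0.008  0.975 -0.222]
to [ 0.3947 -0.2924  0.2251] (array([ -5.75,  -3.83, -10.91]), array([-0.05, -0.22,  0.01]))
```

View pics/t14.png

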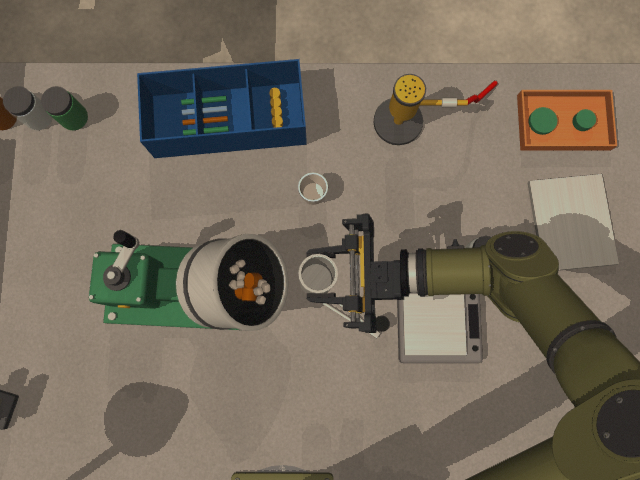

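View pics/s14.png

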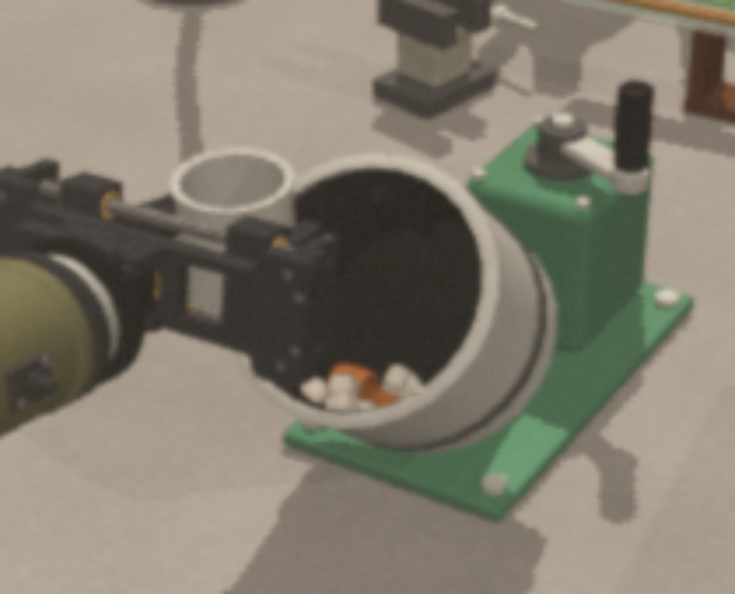

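```bash
python3 - <<'E'
import cv2,numpy as np
t=cv2.imread("pics/t14.png"); a=cv2.resize(t[225:335,210:350],None,fx=5.5,fy=5.4,interpolation=cv2.INTER_CUBIC); cv2.imwrite("pics/z14.png",cv2.convertScaleAbs(a,alpha=1.4))
E
```

```text
(no output)
```

View pics/z14.png

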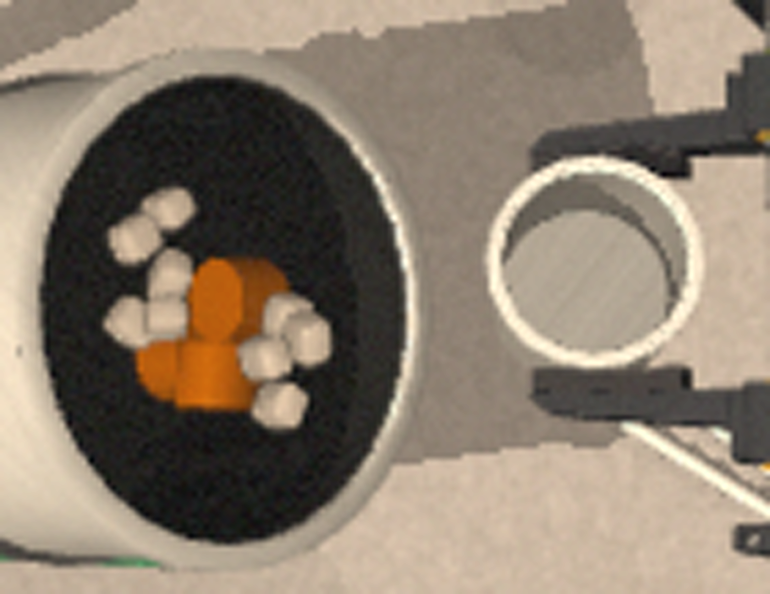

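Nine nuggets and three slices lie in the drum, and the cup at (318,273) is empty. Returning it to the pan.

```bash
python3 -m jog '[[-0.3,-0.35,-1,0,-0.2,0],[-0.4,-0.35,-1,0,0,0],[-0.5,-0.35,-1,0,0,0],[-0.5,-0.35,-1,0,0,0],[-0.5,-0.35,-1,0,0,0],[-0.5,-0.35,-1,0,0,0],[-0.5,-0.35,-1,0,0,0],[-0.5,-0.35,-1,0,0,0],[-0.5,-0.35,-1,0,0,0],[-0.5,-0.35,-1,0,0,0],[-0.5,-0.35,-0.9,0,0,0]]'; python3 - <<'E'
from h import *
st(); dg([.399,-.3105,.18],90,-15,0); grab("scene","s15");grab("top","t15")
E
```

```text
clock: 41.0
tcp_pos: [0.39, -0.3096, 0.2616]
ee_rot: [0.565, 0.58, 0.414, -0.416]
force: [-0.1, -0.4, -1.4]
grip_width: 0.0585
t 41.0 tcp [ 0.39   -0.3096  0.2616] q [ 1.18  1.12 -0.54  1.29 -0.36  1.74  0.82] F [-0.1 -0.4 -1.4] w 0.0585
x [-0.017  0.311  0.95 ] y [1.    0.019 0.012] z [-0.015  0.95  -0.311]
to [ 0.399  -0.2921  0.1751] (array([-3.85,  0.42,  2.17]), array([-0.09,  0.31,  0.09]))
```

View pics/s15.png

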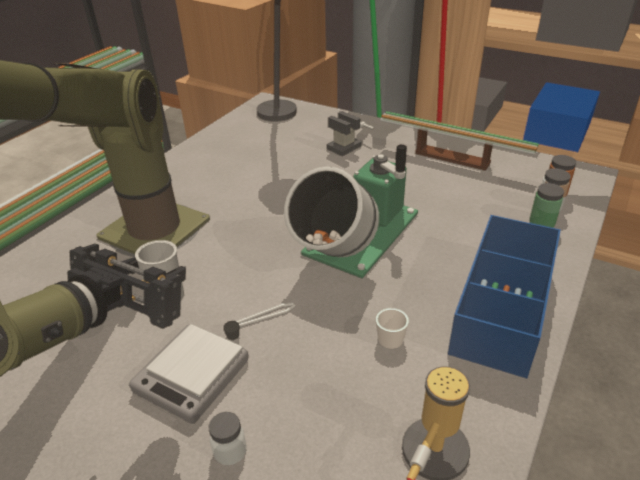

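```bash
python3 -m jog '[[-0.8,0.3,0.5,-0.09,0.31,0.09],[-1,0.1,0.5,0,0,0],[-1,0,0.5,0,0,0],[-1,0,0.4,0,0,0]]'; python3 - <<'E'
from h import *
st(); dg([.399,-.3105,.1045],90,-15,0)
E
```

```text
clock: 41.6
tcp_pos: [0.3991, -0.2943, 0.1778]
ee_rot: [0.563, 0.564, 0.429, -0.426]
force: [1.0, -0.2, -1.0]
grip_width: 0.0584
t 41.6 tcp [ 0.3991 -0.2943  0.1778] q [ 1.16  1.25 -0.53  1.3  -0.35  1.65  0.86] F [ 1.  -0.2 -1. ] w 0.0584
x [-0.004  0.269  0.963] y [ 1.    -0.001  0.005] z [ 0.002  0.963 -0.269]
to [ 0.399  -0.2921  0.0996] (array([-3.74, -0.02,  1.15]), array([0.01, 0.06, 0.02]))
```

```bash
python3 -m jog '[[-0.8,0,0.25,0,0.07,0],[-1,0,0.27,0,0,0],[-0.8,0,0.25,0,0,0],[-0.5,0,0.13,0,0,0],[-0.4,0,0.1,0,0,0],[0,0,0,0,0,0]]'; python3 - <<'E'
from h import *
st(); dg([.399,-.3105,.1025],90,-15,0)
E
```

```text
clock: 42.35
tcp_pos: [0.3992, -0.2925, 0.0984]
ee_rot: [0.56, 0.561, 0.433, -0.43]
force: [0.1, 0.1, -1.6]
grip_width: 0.058
t 42.35 tcp [ 0.3992 -0.2925  0.0984] q [ 1.15  1.38 -0.51  1.25 -0.31  1.61  0.91] F [ 0.1  0.1 -1.6] w 0.058
x [-0.003  0.255  0.967] y [ 1.    -0.001  0.004] z [ 0.002  0.967 -0.255]
to [ 0.399  -0.2921  0.0976] (array([-0.04, -0.01,  0.03]), array([ 0.01, -0.02,  0.02]))
```

```bash
python3 -m jog '[[-0.1,0,0,0,0,0],[0,0,0,0,0,0]]'; python3 - <<'E'
from h import *
st()
E
python3 -m jog '[[0,0,0,0,0,0],[0,0,0,0,0,0],[0,0,0,0,0,0],[0,0,0,0,0,0]]' 1; python3 - <<'E'
from h import *
st(); s=grab("scene","s16"); cv2.imwrite("pics/s16.png",cv2.resize(s["frame"][230:430,60:300],None,fx=3,fy=3))
E
```

```text
clock: 42.6
tcp_pos: [0.3997, -0.2932, 0.098]
ee_rot: [0.559, 0.561, 0.433, -0.43]
force: [-0.2, -1.2, -0.3]
grip_width: 0.0585
t 42.6 tcp [ 0.3997 -0.2932  0.098 ] q [ 1.15  1.38 -0.51  1.24 -0.31  1.61  0.91] F [-0.2 -1.2 -0.3] w 0.0585
x [-0.005  0.254  0.967] y [ 1.    -0.001  0.005] z [ 0.002  0.967 -0.254]
clock: 43.1
tcp_pos: [0.4, -0.2935, 0.099]
ee_rot: [0.559, 0.561, 0.433, -0.43]
force: [0.4, -0.4, -0.8]
grip_width: 0.0881
t 43.1 tcp [ 0.4    -0.2935  0.099 ] q [ 1.15  1.38 -0.51  1.24 -0.31  1.61  0.91] F [ 0.4 -0.4 -0.8] w 0.0881
x [-0.006  0.255  0.967] y [ 1.    -0.001  0.007] z [ 0.002  0.967 -0.255]
```

View pics/s16.png

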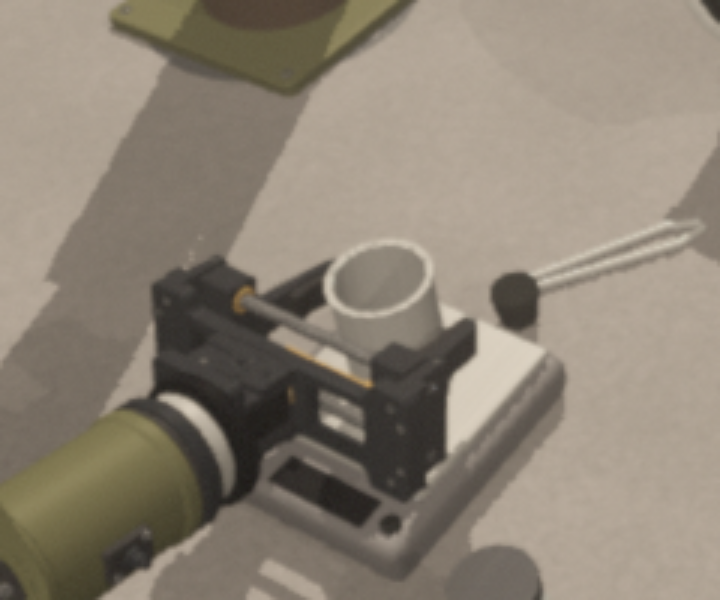

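Released, and the cup stands on the pan. Backing out along the tool axis, then up.

```bash
python3 -m jog '[[0,0,-0.5,0,0,0],[0,0,-1,0,0,0],[0,0,-1,0,0,0],[0,0,-1,0,0,0],[0.5,0,-1,0,0,0],[1,0,-0.3,0,-0.5,0],[1,0,0,0,-0.5,0],[1,0,0,0,-0.5,0],[1,0,0,0,-0.5,0],[1,0,0,0,-0.5,0],[1,0,0,0,-0.5,0]]'; python3 - <<'E'
from h import *
st(); s=grab("scene","s17"); t=grab("top","t17"); 
print(masks_of(t,"cup_mid")[0]["score"])
E
```

```text
clock: 44.52
tcp_pos: [0.398, -0.3373, 0.2398]
ee_rot: [0.657, 0.653, 0.269, -0.264]
force: [0.1, 0.5, 0.1]
grip_width: 0.088
t 44.52 tcp [ 0.398  -0.3373  0.2398] q [ 1.12  0.91 -0.46  1.42 -0.21  1.41  0.81] F [0.1 0.5 0.1] w 0.088
x [0.003 0.716 0.698] y [ 1.    -0.009  0.005] z [ 0.01   0.698 -0.716]
0.67
```

View pics/s17.png

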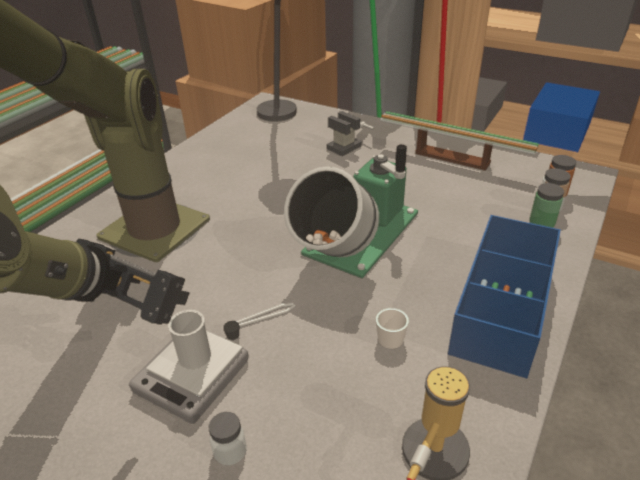

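View pics/t17.png

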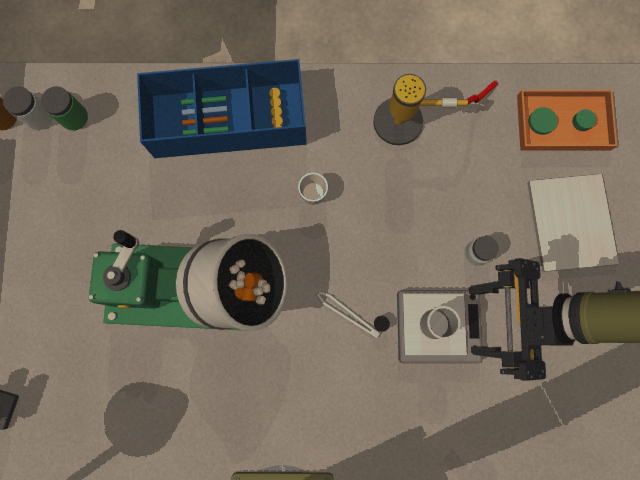

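```bash
python3 - <<'E'
from ik import *
q=np.array([.08,.57,-.42,2.04,.41,.61,-.63])
for a in range(-26,-386,-45):
    p=np.array([.4838+.07*np.cos(np.radians(a)),.3124+.07*np.sin(np.radians(a)),.187]); S=ik(p,tool([0,0,-1],[1,0,0]),q,n=0); print(a,p.round(3),S[0].round(2) if S else "F"); q=S[0] if S else q
E
python3 - <<'E'
from h import *
st(); print(delta([.47,-.2,.33],down(0)))
E
```

```text
-26 [0.547 0.282 0.187] [-0.43  0.74 -0.23  1.65  0.22  0.78 -0.76]
-71 [0.507 0.246 0.187] F
-116 [0.453 0.249 0.187] F
-161 [0.418 0.29  0.187] [-0.6   0.62 -0.17  1.98  0.19  0.56 -0.9 ]
-206 [0.421 0.343 0.187] [-0.67  0.66 -0.19  1.87  0.19  0.63 -0.97]
-251 [0.461 0.379 0.187] [-0.7   0.72 -0.13  1.71  0.13  0.72 -0.9 ]
-296 [0.514 0.375 0.187] [-0.61  0.77 -0.19  1.58  0.18  0.81 -0.87]
-341 [0.55  0.335 0.187] [-0.55  0.77 -0.14  1.56  0.14  0.82 -0.74]
t 44.67 tcp [ 0.3986 -0.3366  0.2408] q [ 1.12  0.91 -0.46  1.42 -0.21  1.41  0.81] F [-0.6  0.  -0.2] w 0.0882
x [0.    0.715 0.699] y [ 1.    -0.006  0.006] z [ 0.009  0.699 -0.715]
(array([8.  , 3.55, 1.62]), array([ 0.05, -4.44, -0.02]))
```

```bash
python3 -m jog '[[0.7,0.3,-0.7,0,0,0],[0.9,0.3,-0.4,0,-0.8,0],[0.9,0.3,0,0,-0.8,0],[0.9,0.3,0,0,-0.8,0],[0.9,0.3,0,0,-0.8,0],[0.9,0.3,0,0,-0.8,0],[0.9,0.3,0,0,-0.4,0],[1,0.3,0,0,0,0],[1,0.3,0,0,0,0],[1,0.3,0,0,0,0],[1,0.3,0,0,0,0]]' 0.7; python3 - <<'E'
from h import *
st(); print(delta([.547,.282,.32],down(0)))
E
```

```text
clock: 46.05
tcp_pos: [0.4676, -0.1804, 0.2937]
ee_rot: [0.719, 0.695, -0.008, -0.007]
force: [0.8, 0.0, -0.4]
grip_width: 0.0617
t 46.05 tcp [ 0.4676 -0.1804  0.2937] q [ 0.44  0.47 -0.25  1.84  0.16  0.87  0.07] F [ 0.8  0.  -0.4] w 0.0617
x [ 0.034  0.999 -0.002] y [ 0.999 -0.034 -0.021] z [-0.021 -0.001 -1.   ]
(array([23.24,  3.15, -1.42]), array([-0.12,  0.01, -0.19]))
```

```bash
python3 -m jog '[[1,0.13,-0.3,-0.1,0,-0.19],[1,0.13,-0.3,0,0,0],[1,0.13,-0.3,0,0,0],[1,0.13,-0.3,0,0,0],[1,0.13,-0.3,0,0,0],[1,0.13,0,0,0,0],[1,0.13,0,0,0,0],[1,0.13,0,0,0,0],[1,0.13,0,0,0,0],[1,0.13,0,0,0,0],[1,0.13,0,0,0,0],[1,0.13,0,0,0,0]]' 0.6;python3 -m jog '[[1,0.13,0,0,0,0],[1,0.13,0,0,0,0],[1,0.13,0,0,0,0],[1,0.13,0,0,0,0],[1,0.13,0,0,0,0],[1,0.13,0,0,0,0],[1,0.13,0,0,0,0],[1,0.13,0,0,0,0]]'; python3 - <<'E'
from h import *
st(); print(delta([.547,.282,.32],down(0)))
w=grab("wrist","w18")
for n in (.196,.227): print(proj(w,[[.5473,.2818,n]]))
for d in masks_of(w,"crank_grip")[:2]: print(d["score"],d["point"],d["mask"].sum())
E
```

```text
clock: 47.55
tcp_pos: [0.5022, 0.0597, 0.3184]
ee_rot: [0.709, 0.705, -0.007, -0.006]
force: [-0.3, 0.4, -0.7]
grip_width: 0.0526
clock: 48.55
tcp_pos: [0.5259, 0.2259, 0.316]
ee_rot: [0.71, 0.705, -0.009, -0.007]
force: [-0.9, -0.4, 0.8]
grip_width: 0.0529
t 48.55 tcp [0.5259 0.2259 0.316 ] q [-0.31  0.55 -0.29  1.6   0.16  1.04 -0.65] F [-0.9 -0.4  0.8] w 0.0529
x [ 0.007  1.    -0.003] y [ 1.    -0.007 -0.023] z [-0.023 -0.002 -1.   ]
(array([ 2.81,  1.03, -0.23]), array([-0.13,  0.01, -0.04]))
[[354.1969899  152.03688527]]
[[357.80699814 154.23106135]]
0.67 [300.1, 127.0] 5669
```

View pics/w18.png

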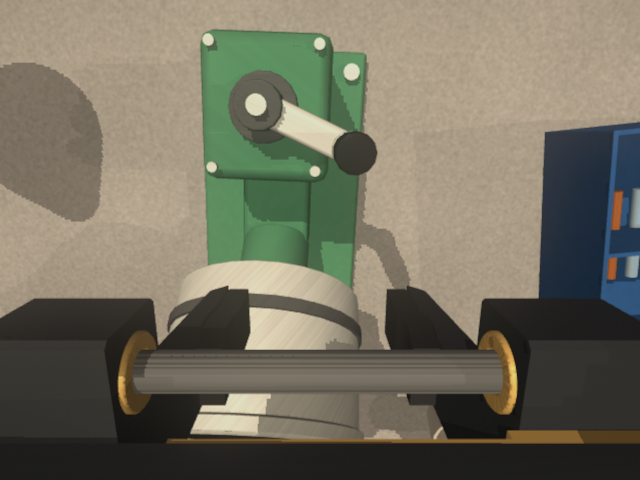

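```bash
python3 -m jog '[[0.9,0.35,0,-0.13,0,0],[0.9,0.35,0,0,0,0],[0.9,0.33,0,0,0,0]]'; python3 - <<'E'
from h import *
st(); 
s=r.get_state()
w=grab("wrist","w19"); print(proj(w,[[.5473,.2818,.227]]))
print(delta([.547,.282,.187],down(0)))
E
```

```text
clock: 49.02
tcp_pos: [0.5478, 0.2824, 0.3159]
ee_rot: [0.71, 0.705, 0.0, 0.002]
force: [-0.6, -0.3, -0.5]
grip_width: 0.053
t 49.02 tcp [0.5478 0.2824 0.3159] q [-0.4   0.6  -0.28  1.49  0.18  1.07 -0.72] F [-0.6 -0.3 -0.5] w 0.053
x [ 0.007  1.    -0.002] y [ 1.    -0.007  0.003] z [ 0.003 -0.002 -1.   ]
[[315.57624935 251.21476483]]
(array([-0.21, -0.06,  6.44]), array([ 0.02, -0.01, -0.02]))
```

View pics/w19.png

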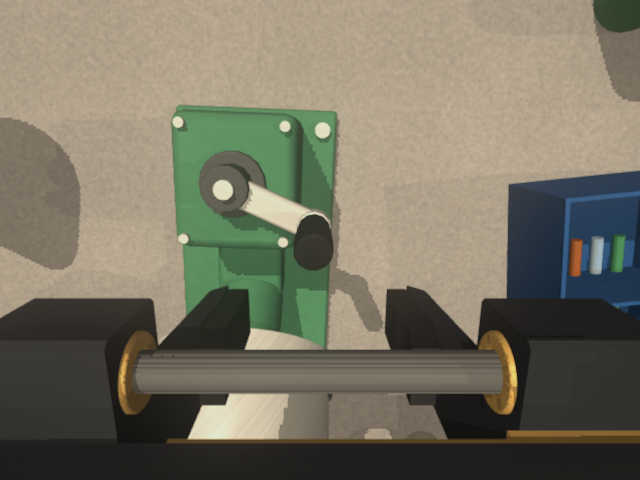

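```bash
python3 -m jog '[[-0.1,-0.05,0.6,0,0,0],[0,0,1,0,0,0],[0,0,1,0,0,0],[0,0,1,0,0,0],[0,0,1,0,0,0],[0,0,1,0,0,0]]'; python3 - <<'E'
from h import *
st(); print(delta([.547,.282,.187],down(0)))
w=grab("scene","s20"); cv2.imwrite("pics/s20.png",cv2.resize(w["frame"][60:260,280:460],None,fx=3,fy=3))
E
```

```text
clock: 49.82
tcp_pos: [0.5465, 0.2782, 0.1982]
ee_rot: [0.71, 0.704, 0.001, 0.003]
force: [-0.6, -0.7, -0.6]
grip_width: 0.0531
t 49.83 tcp [0.5465 0.2782 0.1982] q [-0.41  0.72 -0.25  1.65  0.24  0.8  -0.77] F [-0.6 -0.7 -0.6] w 0.0531
x [ 0.009  1.    -0.003] y [ 1.    -0.009  0.004] z [ 0.004 -0.003 -1.   ]
(array([0.19, 0.02, 0.56]), array([ 0.03,  0.02, -0.05]))
```

View pics/s20.png

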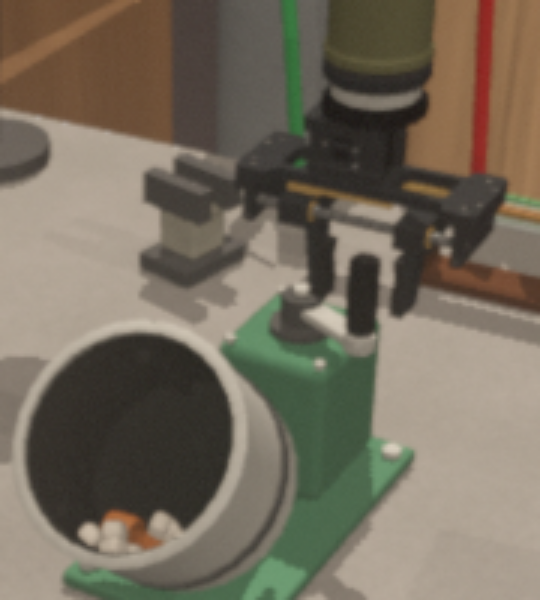

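Fingers straddle the grip. Lowering the last bit and closing gently.

```bash
python3 -m jog '[[0.19,0,0.5,0,0,-0.05],[0,0,0,0,0,0]]';python3 -m jog '[[0,0,0,0,0,0],[0,0,0,0,0,0],[0,0,0,0,0,0],[0,0,0,0,0,0]]' 0 15; python3 - <<'E'
from h import *
st()
E
```

```text
clock: 50.12
tcp_pos: [0.5445, 0.2795, 0.1844]
ee_rot: [0.707, 0.707, -0.003, 0.002]
force: [-0.3, -0.2, 1.3]
grip_width: 0.0527
clock: 50.62
tcp_pos: [0.5456, 0.28, 0.1861]
ee_rot: [0.707, 0.707, -0.001, 0.003]
force: [0.5, 0.8, -2.9]
grip_width: 0.0238
t 50.62 tcp [0.5456 0.28   0.1861] q [-0.41  0.74 -0.25  1.65  0.24  0.78 -0.77] F [ 0.5  0.8 -2.9] w 0.0238
x [ 0.001  1.    -0.005] y [ 1.    -0.001  0.002] z [ 0.002 -0.005 -1.   ]
```

```bash
cat > crank.py <<'E'
from h import *
H=np.array([.4838,.3124])
def nxt(n=12,step=15,zt=.186):
    s=r.get_state(); T=R.from_quat(s["ee_rot"]); v=s["tcp_pos"][:2]-H; a=np.arctan2(v[1],v[0])
    print("t",round(s["clock"],2),"ang",round(np.degrees(a),1),"rad",round(np.hypot(*v),4),"z",round(s["tcp_pos"][2],4),"F",np.round(s["force"],1),"w",round(s["grip_width"],4),"rotfix",np.round(np.degrees((T.inv()*down(0)).as_rotvec())/10,2))
    p=np.array([*s["tcp_pos"][:2],zt]); rows=[]
    for k in range(1,n+1):
        b=a-np.radians(step*k); q=np.array([*(H+.07*np.array([np.cos(b),np.sin(b)])),zt])
        if k==1: p[2]=s["tcp_pos"][2]
        rows.append(np.round(T.inv().apply(q-p)/.02,2).tolist()); p=q
    print(rows)
if __name__=="__main__": nxt(int(sys.argv[1]) if len(sys.argv)>1 else 12, float(sys.argv[2]) if len(sys.argv)>2 else 15)
E
python3 crank.py 6
```

```text
t 50.62 ang -27.7 rad 0.0698 z 0.1861 F [ 0.5  0.8 -2.9] w 0.0238 rotfix [ 0.01  0.03 -0.  ]
[[-0.75, -0.52, 0.01], [-0.59, -0.7, 0.0], [-0.38, -0.83, 0.0], [-0.16, -0.9, -0.0], [0.08, -0.91, -0.0], [0.31, -0.86, -0.0]]
```

```bash
python3 -m jog '[[-0.75,-0.5,0,0,0,0],[-0.6,-0.7,0,0,0,0],[-0.4,-0.83,0,0,0,0]]'; python3 crank.py 6;  python3 - <<'E'
from h import *
w=grab("scene","s21"); cv2.imwrite("pics/s21.png",cv2.resize(w["frame"][60:260,280:460],None,fx=3,fy=3))
E
```

```text
clock: 51.0
tcp_pos: [0.5103, 0.2459, 0.1861]
ee_rot: [0.708, 0.706, 0.004, 0.005]
force: [3.8, 0.8, -3.5]
grip_width: 0.024
t 51.0 ang -68.3 rad 0.0716 z 0.1861 F [ 3.8  0.8 -3.5] w 0.024 rotfix [ 0.07  0.   -0.02]
[[-0.15, -0.91, -0.01], [0.01, -0.91, -0.01], [0.25, -0.88, -0.01], [0.47, -0.79, -0.01], [0.65, -0.64, -0.01], [0.8, -0.45, -0.01]]
```

View pics/s21.png

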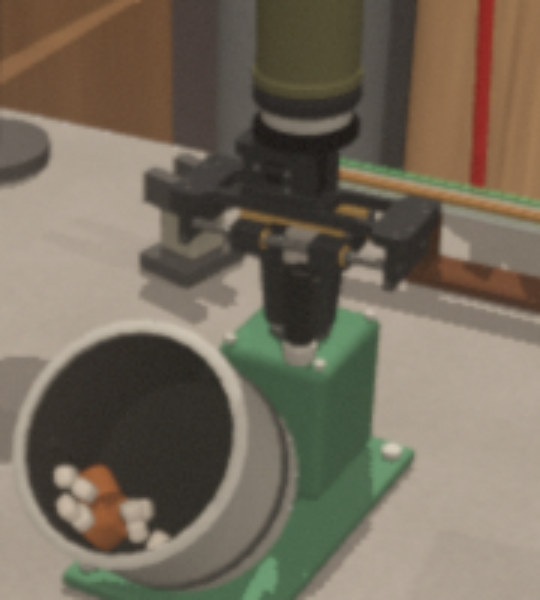

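The crank turns smoothly and the drum follows. Continuing.

```bash
python3 -m jog '[[-0.15,-0.91,0,0.07,0,0],[0.01,-0.91,0,0,0,0],[0.25,-0.88,0,0,0,0],[0.47,-0.79,0,0,0,0],[0.65,-0.64,0,0,0,0],[0.8,-0.45,0,0,0,0]]'; python3 crank.py 10
```

```text
clock: 51.8
tcp_pos: [0.4194, 0.2796, 0.1861]
ee_rot: [0.712, 0.702, -0.003, 0.005]
force: [2.4, -3.1, 0.3]
grip_width: 0.0241
t 51.8 ang -153.0 rad 0.0723 z 0.1861 F [ 2.4 -3.1  0.3] w 0.0241 rotfix [ 0.02  0.06 -0.08]
[[0.91, -0.22, -0.0], [0.91, -0.08, -0.01], [0.9, 0.15, -0.01], [0.83, 0.38, -0.01], [0.7, 0.58, -0.01], [0.53, 0.75, -0.0], [0.32, 0.86, -0.0], [0.08, 0.91, 0.0], [-0.15, 0.9, 0.0], [-0.38, 0.83, 0.01]]
```

```bash
python3 -m jog '[[0.91,-0.22,0,0,0.06,-0.08],[0.91,-0.08,0,0,0,0],[0.9,0.15,0,0,0,0],[0.83,0.38,0,0,0,0],[0.7,0.58,0,0,0,0],[0.53,0.75,0,0,0,0],[0.32,0.86,0,0,0,0],[0.08,0.91,0,0,0,0],[-0.15,0.9,0,0,0,0]]'; python3 crank.py 12
```

```text
clock: 52.92
tcp_pos: [0.5037, 0.3768, 0.186]
ee_rot: [0.707, 0.707, -0.01, 0.008]
force: [-6.1, -6.1, 6.0]
grip_width: 0.0239
t 52.92 ang 72.8 rad 0.0674 z 0.186 F [-6.1 -6.1  6. ] w 0.0239 rotfix [-0.02  0.15 -0.  ]
[[-0.26, 0.87, 0.01], [-0.58, 0.7, 0.01], [-0.74, 0.53, 0.02], [-0.86, 0.32, 0.02], [-0.91, 0.09, 0.02], [-0.9, -0.15, 0.02], [-0.83, -0.38, 0.02], [-0.7, -0.58, 0.02], [-0.53, -0.75, 0.02], [-0.32, -0.86, 0.01], [-0.09, -0.91, 0.01], [0.15, -0.9, -0.0]]
```

```bash
sed -i 's/H=np.array.*/H=np.array([.482,.311])/' crank.py; python3 crank.py 12
```

```text
t 52.92 ang 71.8 rad 0.0693 z 0.186 F [-6.1 -6.1  6. ] w 0.0239 rotfix [-0.02  0.15 -0.  ]
[[-0.36, 0.83, 0.01], [-0.6, 0.69, 0.01], [-0.75, 0.51, 0.02], [-0.86, 0.3, 0.02], [-0.91, 0.07, 0.02], [-0.9, -0.17, 0.02], [-0.82, -0.4, 0.02], [-0.69, -0.6, 0.02], [-0.51, -0.75, 0.02], [-0.3, -0.86, 0.01], [-0.07, -0.91, 0.01], [0.17, -0.9, -0.0]]
```

```bash
python3 -m jog '[[-0.36,0.83,0,0,0.1,0],[-0.6,0.69,0,0,0,0],[-0.75,0.51,0,0,0,0],[-0.86,0.3,0,0,0,0],[-0.91,0.07,0,0,0,0],[-0.9,-0.17,0,0,0,0],[-0.82,-0.4,0,0,0,0],[-0.69,-0.6,0,0,0,0],[-0.51,-0.75,0,0,0,0],[-0.3,-0.86,0,0,0,0]]'; python3 crank.py 12;  python3 - <<'E'
from h import *
w=grab("scene","s22"); cv2.imwrite("pics/s22.png",cv2.resize(w["frame"][60:260,280:460],None,fx=3,fy=3))
E
```

```text
clock: 54.18
tcp_pos: [0.5063, 0.2444, 0.1861]
ee_rot: [0.708, 0.706, 0.008, 0.002]
force: [3.7, 2.8, -3.0]
grip_width: 0.0238
t 54.17 ang -70.0 rad 0.0709 z 0.1861 F [ 3.7  2.8 -3. ] w 0.0238 rotfix [ 0.08 -0.05 -0.01]
[[-0.16, -0.91, -0.01], [0.04, -0.91, -0.01], [0.27, -0.87, -0.01], [0.49, -0.77, -0.01], [0.67, -0.62, -0.0], [0.81, -0.42, 0.0], [0.89, -0.2, 0.01], [0.91, 0.04, 0.01], [0.87, 0.27, 0.01], [0.77, 0.49, 0.01], [0.62, 0.67, 0.01], [0.42, 0.81, 0.02]]
```

View pics/s22.png

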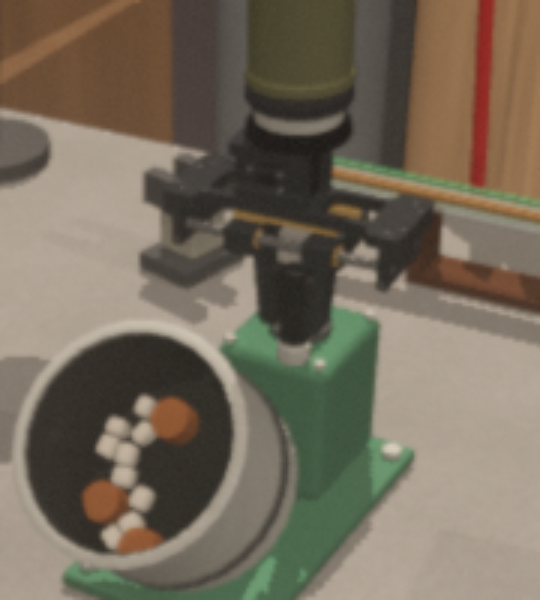

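Just past one turn (about 402° in total), with the glass spread inside the drum. Continuing.

```bash
python3 -m jog '[[-0.16,-0.91,0,0.08,-0.05,0],[0.04,-0.91,0,0,0,0],[0.27,-0.87,0,0,0,0],[0.49,-0.77,0,0,0,0],[0.67,-0.62,0,0,0,0],[0.81,-0.42,0,0,0,0],[0.89,-0.2,0,0,0,0],[0.91,0.04,0,0,0,0],[0.87,0.27,0,0,0,0],[0.77,0.49,0,0,0,0],[0.62,0.67,0,0,0,0]]'; python3 crank.py 12
```

```text
clock: 55.6
tcp_pos: [0.4392, 0.3654, 0.1861]
ee_rot: [0.71, 0.704, -0.005, 0.005]
force: [0.4, -5.9, 4.2]
grip_width: 0.0239
t 55.6 ang 128.2 rad 0.0692 z 0.1861 F [ 0.4 -5.9  4.2] w 0.0239 rotfix [-0.    0.08 -0.05]
[[0.5, 0.76, -0.0], [0.25, 0.88, -0.0], [0.02, 0.91, -0.0], [-0.22, 0.89, 0.0], [-0.44, 0.8, 0.01], [-0.63, 0.66, 0.01], [-0.78, 0.47, 0.01], [-0.88, 0.25, 0.01], [-0.91, 0.02, 0.01], [-0.89, -0.22, 0.01], [-0.8, -0.44, 0.01], [-0.66, -0.63, 0.01]]
```

Total about 564°. Continuing.

```bash
python3 -m jog '[[0.5,0.76,0,0,0.08,-0.05],[0.25,0.88,0,0,0,0],[0.02,0.91,0,0,0,0],[-0.22,0.89,0,0,0,0],[-0.44,0.8,0,0,0,0],[-0.63,0.66,0,0,0,0],[-0.78,0.47,0,0,0,0],[-0.88,0.25,0,0,0,0],[-0.91,0.02,0,0,0,0],[-0.89,-0.22,0,0,0,0],[-0.8,-0.44,0,0,0,0]]'; python3 crank.py 12
```

```text
clock: 56.98
tcp_pos: [0.5421, 0.2737, 0.1862]
ee_rot: [0.704, 0.71, 0.002, -0.003]
force: [-0.9, 4.9, -1.5]
grip_width: 0.0236
t 56.98 ang -31.8 rad 0.0708 z 0.1862 F [-0.9  4.9 -1.5] w 0.0236 rotfix [-0.01 -0.03  0.05]
[[-0.68, -0.62, 0.01], [-0.53, -0.75, -0.0], [-0.32, -0.86, -0.0], [-0.08, -0.91, 0.0], [0.16, -0.9, 0.0], [0.38, -0.83, 0.0], [0.59, -0.7, 0.0], [0.75, -0.53, 0.01], [0.86, -0.32, 0.01], [0.91, -0.08, 0.01], [0.9, 0.16, 0.01], [0.83, 0.38, 0.0]]
```

Two turns done, plus about 6°.

```bash
python3 -m jog '[[-0.68,-0.62,0,0,0,0.05],[-0.53,-0.75,0,0,0,0],[-0.32,-0.86,0,0,0,0],[-0.08,-0.91,0,0,0,0],[0.16,-0.9,0,0,0,0],[0.38,-0.83,0,0,0,0],[0.59,-0.7,0,0,0,0],[0.75,-0.53,0,0,0,0],[0.86,-0.32,0,0,0,0],[0.91,-0.08,0,0,0,0],[0.9,0.16,0,0,0,0]]'; python3 crank.py 12
```

```text
clock: 58.35
tcp_pos: [0.4131, 0.3202, 0.186]
ee_rot: [0.713, 0.702, -0.003, 0.001]
force: [-4.1, -2.9, 5.4]
grip_width: 0.0238
t 58.35 ang 172.4 rad 0.0695 z 0.186 F [-4.1 -2.9  5.4] w 0.0238 rotfix [-0.01  0.04 -0.09]
[[0.89, 0.2, -0.0], [0.8, 0.45, -0.01], [0.65, 0.64, -0.01], [0.47, 0.79, -0.01], [0.25, 0.88, -0.0], [0.01, 0.91, -0.0], [-0.22, 0.89, -0.0], [-0.45, 0.8, 0.0], [-0.64, 0.65, 0.0], [-0.79, 0.47, 0.0], [-0.88, 0.25, 0.01], [-0.91, 0.01, 0.01]]
```

```bash
python3 -m jog '[[0.89,0.2,0,0,0.04,-0.09],[0.8,0.45,0,0,0,0],[0.65,0.64,0,0,0,0],[0.47,0.79,0,0,0,0],[0.25,0.88,0,0,0,0],[0.01,0.91,0,0,0,0],[-0.22,0.89,0,0,0,0],[-0.45,0.8,0,0,0,0],[-0.64,0.65,0,0,0,0],[-0.79,0.47,0,0,0,0],[-0.88,0.25,0,0,0,0]]'; python3 crank.py 12;  python3 - <<'E'
from h import *
w=grab("scene","s23"); cv2.imwrite("pics/s23.png",cv2.resize(w["frame"][60:260,280:460],None,fx=3,fy=3))
E
```

```text
clock: 59.72
tcp_pos: [0.5507, 0.3257, 0.1862]
ee_rot: [0.703, 0.711, -0.005, -0.002]
force: [0.1, 3.3, -2.0]
grip_width: 0.024
t 59.73 ang 12.1 rad 0.0702 z 0.1862 F [ 0.1  3.3 -2. ] w 0.024 rotfix [-0.06  0.02  0.06]
[[-0.91, 0.05, 0.01], [-0.9, -0.17, 0.0], [-0.82, -0.4, 0.01], [-0.69, -0.6, 0.01], [-0.51, -0.76, 0.01], [-0.3, -0.86, 0.01], [-0.06, -0.91, 0.01], [0.17, -0.9, 0.01], [0.4, -0.82, 0.01], [0.6, -0.69, 0.0], [0.76, -0.51, 0.0], [0.86, -0.3, -0.0]]
```

View pics/s23.png

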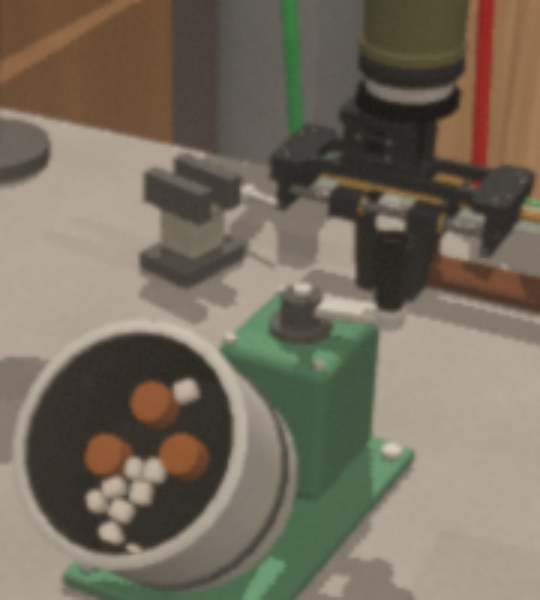

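Total about 1042° (three turns minus 38°), with all the glass still in the drum.

```bash
python3 -m jog '[[-0.91,0.05,0,-0.06,0,0.06],[-0.9,-0.17,0,0,0,0],[-0.82,-0.4,0,0,0,0],[-0.69,-0.6,0,0,0,0],[-0.51,-0.76,0,0,0,0],[-0.3,-0.86,0,0,0,0],[-0.06,-0.91,0,0,0,0],[0.17,-0.9,0,0,0,0],[0.4,-0.82,0,0,0,0],[0.6,-0.69,0,0,0,0],[0.76,-0.51,0,0,0,0]]'; python3 crank.py 12
```

```text
clock: 61.15
tcp_pos: [0.4223, 0.2744, 0.1862]
ee_rot: [0.71, 0.704, 0.007, 0.002]
force: [4.9, -1.4, -1.6]
grip_width: 0.0241
t 61.15 ang -148.5 rad 0.0701 z 0.1862 F [ 4.9 -1.4 -1.6] w 0.0241 rotfix [ 0.07 -0.04 -0.05]
[[0.83, -0.38, 0.01], [0.9, -0.15, 0.0], [0.91, 0.09, 0.01], [0.86, 0.32, 0.01], [0.74, 0.53, 0.01], [0.58, 0.71, 0.01], [0.38, 0.83, 0.01], [0.15, 0.9, 0.01], [-0.09, 0.91, 0.01], [-0.32, 0.86, 0.01], [-0.53, 0.74, 0.01], [-0.71, 0.58, 0.0]]
```

```bash
python3 -m jog '[[0.83,-0.38,0,0.07,-0.04,-0.05],[0.9,-0.15,0,0,0,0],[0.91,0.09,0,0,0,0],[0.86,0.32,0,0,0,0],[0.74,0.53,0,0,0,0],[0.58,0.71,0,0,0,0],[0.38,0.83,0,0,0,0],[0.15,0.9,0,0,0,0],[-0.09,0.91,0,0,0,0],[-0.32,0.86,0,0,0,0],[-0.53,0.74,0,0,0,0]]'; python3 crank.py 6
```

```text
clock: 62.52
tcp_pos: [0.5247, 0.3659, 0.1862]
ee_rot: [0.704, 0.71, -0.01, -0.0]
force: [-2.9, 1.5, 1.3]
grip_width: 0.0237
t 62.52 ang 52.1 rad 0.0695 z 0.1862 F [-2.9  1.5  1.3] w 0.0237 rotfix [-0.08  0.08  0.05]
[[-0.64, 0.65, 0.01], [-0.8, 0.44, 0.0], [-0.89, 0.22, 0.01], [-0.91, -0.01, 0.01], [-0.88, -0.25, 0.02], [-0.78, -0.47, 0.02]]
```

Remaining about 78° (from 52.1° to −26°). Taking about 60° first, then trimming.

```bash
python3 -m jog '[[-0.64,0.65,0,-0.08,0.08,0.05],[-0.8,0.44,0,0,0,0],[-0.89,0.22,0,0,0,0],[-0.91,-0.01,0,0,0,0]]'; python3 crank.py 3 8
```

```text
clock: 63.02
tcp_pos: [0.5518, 0.2999, 0.1861]
ee_rot: [0.707, 0.707, 0.002, -0.002]
force: [-5.9, 3.6, 4.4]
grip_width: 0.024
t 63.02 ang -9.1 rad 0.0707 z 0.1861 F [-5.9  3.6  4.4] w 0.024 rotfix [-0.   -0.03  0.  ]
[[-0.47, -0.14, 0.0], [-0.46, -0.18, -0.0], [-0.43, -0.24, -0.0]]
```

```bash
python3 -m jog '[[-0.47,-0.14,0,0,0,0],[-0.46,-0.18,0,0,0,0],[0,0,0,0,0,0],[0,0,0,0,0,0]]'; python3 - <<'E'
from h import *
st(); print(delta([.5456,.28,.186],down(0))); w=grab("scene","s24"); cv2.imwrite("pics/s24.png",cv2.resize(w["frame"][60:260,280:460],None,fx=3,fy=3))
E
```

```text
clock: 63.52
tcp_pos: [0.5438, 0.2764, 0.1862]
ee_rot: [0.708, 0.707, 0.001, -0.002]
force: [-0.3, 4.0, -0.4]
grip_width: 0.0238
t 63.52 tcp [0.5438 0.2764 0.1862] q [-0.42  0.74 -0.23  1.66  0.21  0.77 -0.74] F [-0.3  4.  -0.4] w 0.0238
x [0.001 1.    0.004] y [ 1.    -0.001 -0.002] z [-0.002  0.004 -1.   ]
(array([0.18, 0.09, 0.01]), array([-0.01, -0.02, -0.01]))
```

View pics/s24.png

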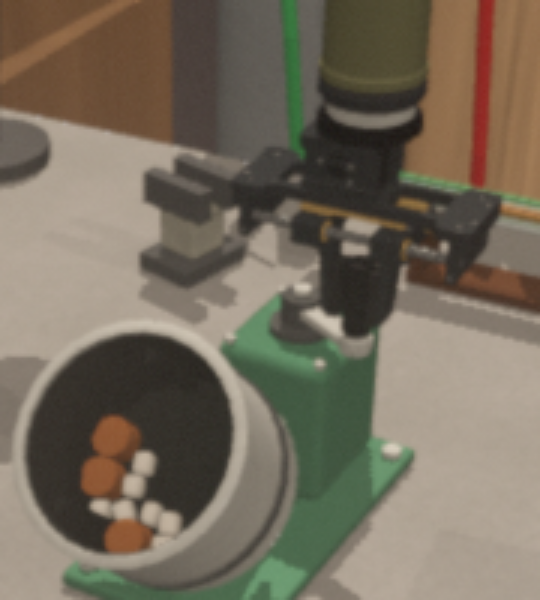

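Within 4 mm of the starting grip position. Releasing and rising straight up.

```bash
python3 -m jog '[[0,0,0,0,0,0],[0,0,0,0,0,0],[0,0,0,0,0,0]]' 0.6; python3 -m jog '[[0,0,-0.5,0,0,0],[0,0,-1,0,0,0],[0,0,-1,0,0,0],[0,0,-1,0,0,0],[0,0,-1,0,0,0],[0,0,-1,0,0,0],[-0.5,0,-1,0,0,0],[-1,0,0,0,0,0],[-1,0,0,0,0,0],[-1,0,0,0,0,0],[-1,0,0,0,0,0],[-1,0,0,0,0,0]]'; python3 -m jog '[[-1,0,0,0,0,0],[-1,0,0,0,0,0],[-1,0,0,0,0,0],[-1,0,0,0,0,0],[-1,0,0,0,0,0],[-1,0,0,0,0,0],[-1,0,0,0,0,0],[-1,0,0,0,0,0],[-1,0,0,0,0,0],[-1,0,0,0,0,0],[-1,0,0,0,0,0],[-1,0,0,0,0,0]]'; python3 - <<'E'
from h import *
st(); grab("scene","s25");grab("top","t25")
E
```

```text
clock: 63.95
tcp_pos: [0.5455, 0.2736, 0.1854]
ee_rot: [0.708, 0.706, -0.0, -0.0]
force: [0.9, -0.1, 0.2]
grip_width: 0.0517
clock: 65.45
tcp_pos: [0.545, 0.1554, 0.3217]
ee_rot: [0.709, 0.706, -0.001, 0.001]
force: [-0.5, 0.4, -0.4]
grip_width: 0.0531
clock: 66.95
tcp_pos: [0.5364, -0.1071, 0.3174]
ee_rot: [0.712, 0.702, -0.006, -0.002]
force: [0.0, -0.2, 0.0]
grip_width: 0.0529
t 66.95 tcp [ 0.5364 -0.1071  0.3174] q [ 0.26  0.5  -0.25  1.69  0.15  0.98 -0.05] F [ 0.  -0.2  0. ] w 0.0529
x [ 0.013  1.    -0.005] y [ 1.    -0.013 -0.011] z [-0.011 -0.005 -1.   ]
```

View pics/s25.png

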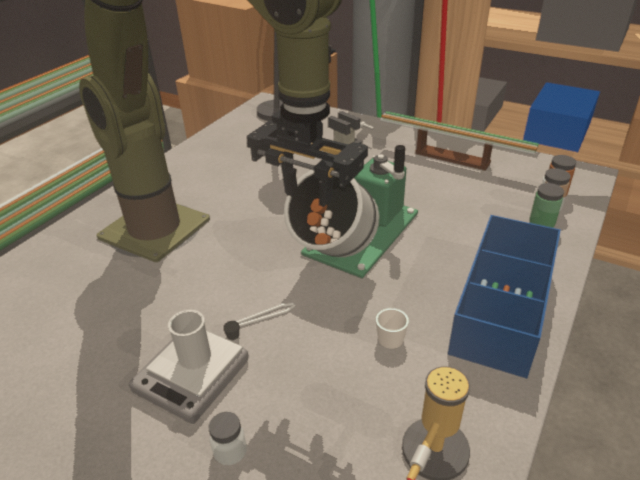

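View pics/t25.png

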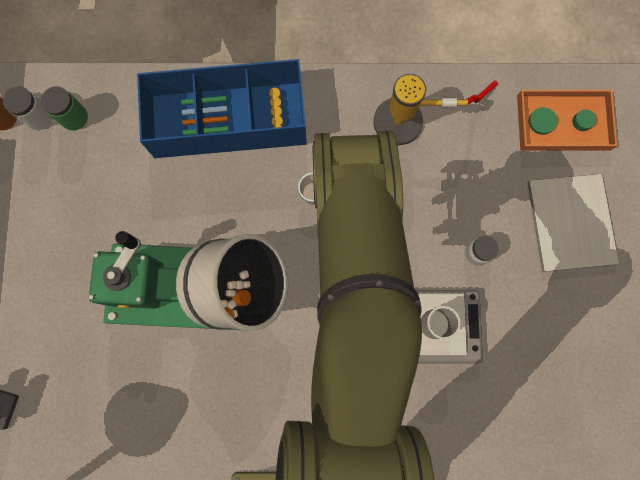

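```bash
python3 - <<'E'
import cv2,numpy as np
t=cv2.imread("pics/t25.png");s=cv2.imread("pics/s25.png");t0=cv2.imread("pics/top0.png")
a=cv2.resize(t[225:335,85:295],None,fx=3.8,fy=3.8,interpolation=cv2.INTER_CUBIC);a=cv2.convertScaleAbs(a,alpha=1.4)
cv2.imwrite("pics/z25.png",a)
b=cv2.resize(s[150:270,260:430],None,fx=4.5,fy=4.5,interpolation=cv2.INTER_CUBIC);cv2.imwrite("pics/z26.png",b)
from h import *
p=grab("top"); q=grab("scene")
for n,i in (("top",p),("scene",q)):
    d=masks_of(i,"crank_grip")[0]; ys,xs=np.where(d["mask"]); print(n,d["score"],xs.min(),xs.max(),ys.min(),ys.max())
    d=masks_of(i,"nugget0_mid"); print(n,[(round(k["score"],2),np.round(k["point"])) for k in d])
E
```

```text
top 0.63 103 140 230 285
top []
scene 0.83 373 404 145 178
scene [(0.59, array([322., 228.])), (0.25, array([226., 436.]))]
```

View pics/z25.png

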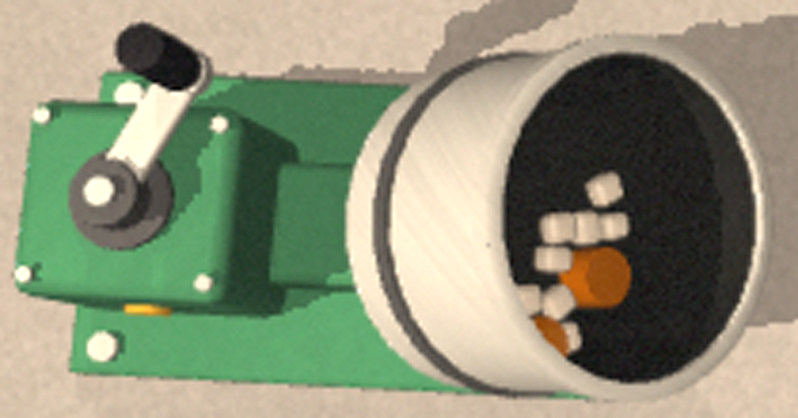

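View pics/z26.png

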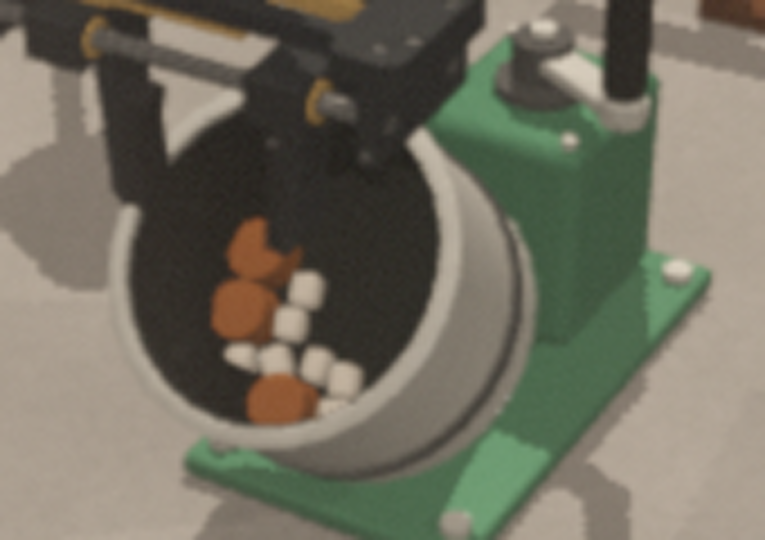

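```bash
python3 - <<'E'
from h import *
print(r.job_done()); st()
E
```

```text
the job is handed in; nothing more can be done
None
the job is handed in; nothing more can be done
```

I put all three amber slices in the drum, tipped in all the nuggets, and stood the empty cup back on the scale's pan. I then turned the crank four full turns clockwise and handed the job in at about 67 s; no verdict was reported.

- **Glass:** three slices and nine nuggets lay in the drum before I turned the crank, and the cup was empty. After the blend I could see all three slices in the scene camera but only eight nuggets in the top view. The ninth is probably hidden by the rim. Neither view showed any glass on the bench.
- **Crank:** counted from the arm's positions, it turned about 1443° against the 1440° wanted. The gripper ended about 4 mm from where it first took the handle, and the pictures show the handle back at its start.
- **Cup and other things:** the cup stands upright near the pan's centre. The tweezers, jar, pot and bung look unmoved in the last pictures, though the arm partly hides the pot and tweezers from above. The robot was touching nothing when I handed in.
- **Detection:** the nugget network found only one nugget in the scene view and none in the top view, so the counts are my own from the enlarged pictures. It also missed two of the three slices at the start, which I found by colour in two camera views.

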